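# Set up the rack plate on the drying table

### The arm

A 6-joint arm with a two-finger parallel gripper is mounted at the origin on a cart in front of the work surface, level with it; the furniture and walls round the work are solid. World frame = base frame: x ahead of the robot, y to its left, z up, the work surface at z = 0. Lengths are in m, angles in rad, forces in N, time in s.
With the tool pointing down it reaches from about 0.25 to 0.8 m from the base axis. Payload 3.9 kg.
Tool frame: the origin (TCP) lies between the finger pads; the fingertips stand ahead of it and the grasp point (between the pads) is the TCP (finger_overhang is the z of the fingertips in the tool frame, in m); z points along the fingers, y is the line along which they close (so a half turn about z gives the same grasp; the last joint's range is limited). The gripper opens to 85 mm and grips with 20 to 120 N. Pads are 22 mm wide; open, the fingers measure 114 mm over their backs; the gripper's body (76 mm by 85 mm) begins 54 mm behind the grasp point. The pads swing forward as they close: fully open they stand 13 mm farther back than shut.
Start: joints at [1.254, 0.26, -0.138, 1.173, 0, 1.571], TCP at [0.164, 0.499, 0.25] pointing down, gripper open.
Joint ranges: [-2.78, 2.78], [-0.83, 1.72], [-1.28, 1.37], [-1.9, 2.12], [-1.57, 1.48], [-3.14, 3.14]. Speed limits (rad/s): [2.57, 2.57, 3.14, 3.14, 3.14, 3.14].

### API

Orientations are given as a unit quaternion [w, x, y, z].
In Python, from bench import * gives the robot as it stands.
- The arm moves only by the tool arm_command, never from a script. Its argument "plan" is a list of rows, each a list of 7 numbers: the shift along the world's x, y, z in mm, then the turn, a rotation vector about the world's x, y, z in degrees, then the finger opening in mm, from 0 to 85.4. A call has 1 to 5 rows; each row shifts and turns the commanded pose from where the row before left it; what a row does not reach is not made up. A row lasts 1/12 s, in which the tool goes at most 41.7 mm and 7.16 degrees, less where a joint would pass 70% of its speed; a pose out of reach is approached as far as the arm can. A call is refused whole if a number of a shift passes 41.7 or a number of a turn 7.16, either way. A call with a gripper value outside its range is refused whole. The fingers move at their own pace and stop on an object; "grip_force" is the grip in N (left out, the last holds). Time passes only in rows, so rows that do not move let the fingers close. It gives the time, the measured TCP pose, the force, the opening and the grip force at its end, in the units of the state.
- read_state(): the state, without advancing time (a new reading comes with each control period).
- grab_frame(name): name is "side" or "top"; returns the picture (384x512x3 uint8, blue, green, red); there is no depth.
- camera_params(name): a dict with "K" (3x3 intrinsics, pixels), "k1" (the pictures are not rectified: a ray, as slopes to the right and down, at radius r is drawn at 1 + k1 r^2 times it, then the intrinsics apply), "R" (3x3) and "t" (3): a world point X has camera coordinates R X + t. Camera axes: x right, y down, z forward; pixel columns grow to the right and rows downward; lengths in m; the calibration is good to about 2 mm. A picture is of the moment at which its call begins. camera_params takes no time and is no camera call.
- hand_in(): hands the job in; it is judged then, once.
The state is a dict: "t": time; "q": joint angles; "joint_velocities": joint speeds; "joint_torque": joint torques, N m; "ee_pos": TCP position; "tool_rot": TCP orientation; "contact_force": force on the tool from outside, world axes, zero at the start; "torque": the same for the moment, N m; "gripper_width": finger opening in m; "finger_force": force on a finger pad.
Only numpy, scipy, OpenCV 4.12 (cv2) and the standard library are available. Lean on these libraries where they do the work, as an engineer would, in place of code of your own. Each camera call takes 0.05 s, during which the arm holds its last target. There are 200 camera calls.

### The job

First turn the rack plate over onto the drying table: lift its free long edge, the right-hand one, lever it up against the side of the table and lower it over, without letting it slam down, so that it lies flat on the table with its lugs up; and pull the cabinet's drawer out to its stop. Then stand every slide rack from the drawer upright and lengthwise on the plate, each down between the lugs of a bay of its own and about centred along the bay, and finally push the drawer fully shut. Leave the cassette, the timer and the roll of tape where they are.

Things in the scene. Friction and masses are not known exactly. Their poses are not given: they have to be found in the camera images.
- drying_table: Fixed low flat slab, white with a metal top. Origin: on the bench, at the middle of the foot of its right-hand long face (the upright face towards the plate: the wall to lever against). x points from that face into the table, that is to the robot's left, y to the robot, z up; it fills x 0 to 140, y -115 to 115, z 0 to 30 mm.
- rack_plate: Loose metal slab 126 (its x) x 212 (y) x 8 mm, 0.25 to 0.46 kg; origin at the slab's centre. z points out of its smooth face: up at the start, down once turned. The other face has 8 white lugs, on which it stands on the bench right of the table, its left long edge 4 to 32 mm from the table's wall and parallel to it. Merely tipped over the table's edge it may slide back and rest aslant: once upright it can be gripped by its top edge.
- plate_bays (a point): Middle of the plate's lug face, axes as the plate's. Lugs: 22 mm high, 25 (x) x 14 (y) mm, centred at x = +-32.5, y = +-33 and +-99 mm; the 18 mm along the long edges are bare, so at the start there is a gap 22 mm high under these edges. Lugs part the face into three bays 52 mm wide, centred at y = -66, 0, 66 mm, their length along x; the middle 40 mm of a bay's sides is open.
- rack_cabinet: Fixed grey cabinet 155 mm deep, 240 wide, 72 high, with one drawer. Origin: on the bench, at the middle of the foot of its front plane; x points from front to back, y left. It stands to the left of the table.
- drawer (a joint): Opening of the drawer in m: 0 shut, 0.130 at its stop. Slides out along the cabinet's -x with about 1.5 N friction and stays where left. Drawer front 12 mm thick, top edge 66 mm above the bench; floor 10 mm above the bench, inside 140 mm long and 212 wide, walls 25 mm high; low stubs at both ends part it into three places 68 mm apart.
- drawer_handle (a point): Middle of the drawer's level steel bar handle: 10 mm thick, 96 mm long along the cabinet's y, 48 mm above the bench, its axis 35 mm in front of the drawer front; posts at 45 mm either side of the middle.
- rack_a_center (a point): Empty blue slide rack (two or three, all alike; None if absent): open frame 36 mm wide (its x), 100 mm long (its y), 44 mm high (z), 80 g; its point is the centre, 22 mm above its underside. It stands in the drawer, one to a place, lengthwise along the drawer's travel. Grip it across the 36 mm at the middle of its length, by the rail at its top (upper 14 mm) or the upright below it.
- rack_b_center (a point): Empty blue slide rack (two or three, all alike; None if absent): open frame 36 mm wide (its x), 100 mm long (its y), 44 mm high (z), 80 g; its point is the centre, 22 mm above its underside. It stands in the drawer, one to a place, lengthwise along the drawer's travel. Grip it across the 36 mm at the middle of its length, by the rail at its top (upper 14 mm) or the upright below it.
- rack_c_center (a point): Empty blue slide rack (two or three, all alike; None if absent): open frame 36 mm wide (its x), 100 mm long (its y), 44 mm high (z), 80 g; its point is the centre, 22 mm above its underside. It stands in the drawer, one to a place, lengthwise along the drawer's travel. Grip it across the 36 mm at the middle of its length, by the rail at its top (upper 14 mm) or the upright below it.
- cassette_mid (a point): Bystander: small tissue cassette with a wax block, 28 x 41 x 14 mm, lying left of the cabinet's drawer; point 12 mm above its underside.
- timer_mid (a point): Bystander: small standing bench timer, 30 x 62 x 58 mm, behind the table; point 12 mm above its underside.
- tape_mid (a point): Bystander: roll of masking tape, 100 mm across and 25 mm high, lying far to the right; point 12 mm above its underside.
There are look-alikes about, which are no part of the job. Leave any blue look-alike of the rack_plate alone.

How it is judged:
On the way:
1. the plate lies flat on the drying table with its lugs up, and the drawer is out at its stop (over 122 mm), both at once (angle between rack_plate's own z axis and vertical above 3.05 rad and z of rack_plate in the frame of drying_table between 0.028 and 0.04 m and x of rack_plate in the frame of drying_table below 0.12 m and y of rack_plate in the frame of drying_table between -0.06 and 0.06 m and value of joint drawer above 0.122 m), for 0.2 s.
At the end, for the whole second after the job is handed in: Plate flat on the table, lugs up, centre under 120 mm in from the table's wall, within 60 mm of its middle sideways; every rack upright on the slab (5 mm) in a bay, lengthwise within 0.25 rad, within 25 mm of the bay's middle along it; drawer shut within 8 mm (angle between rack_plate's own z axis and vertical above 3.05 rad and z of rack_plate in the frame of drying_table between 0.028 and 0.04 m and x of rack_plate in the frame of drying_table below 0.12 m and y of rack_plate in the frame of drying_table between -0.06 and 0.06 m and z of rack_a_center in the frame of rack_plate between -0.031 and -0.021 m and x of rack_a_center in the frame of rack_plate between -0.025 and 0.025 m and angle between each of rack_a_center, rack_b_center, rack_c_center's own z axis and vertical below 0.1 rad and angle between the y axis of each of rack_a_center, rack_b_center, rack_c_center and the x axis of rack_plate, either way round below 0.25 rad and z of rack_b_center in the frame of rack_plate between -0.031 and -0.021 m and x of rack_b_center in the frame of rack_plate between -0.025 and 0.025 m and z of rack_c_center in the frame of rack_plate between -0.031 and -0.021 m and x of rack_c_center in the frame of rack_plate between -0.025 and 0.025 m and value of joint drawer below 0.008 m); the robot touches nothing.
It fails at once if the plate slams down (turns faster than 12 rad/s) (angular speed of rack_plate above 12 rad/s).
It fails at once if the cassette, the timer or the tape is moved more than 40 mm (distance of any of cassette_mid, timer_mid, tape_mid from where it was at the start of the episode above 0.04 m).
Of rack_a, rack_b, rack_c only 2 to 3 are there at a start; the rules pass over those that are not, and their reading is None.
At some moment in a run one of rack_a, rack_b, rack_c may be knocked a few centimetres aside while the robot is not near it.
It also fails if it takes over 210 s, if anything falls off the work surface, if the arm or the gripper's body presses on something with over 40 N, if the wrist force passes 120 N, or if a joint passes its speed limit or range.

## Working session

There is one attempt and no reset: what is moved stays moved. The work goes in short steps, Python scripts to look and compute and a tool call to move; the robot and the scene stay as the last step left them, time stands still between calls to the robot, and variables do not carry over. Pictures are saved under pics/ and viewed, at most 16 in all, crops included, and the job is handed in when it is done.

Besides the shell and the picture viewer there is one more tool, called after "Request:" by a JSON object that holds its "method" and its "body". arm_command: Moves the arm, as the interface text tells. Its arguments: {"type":"object","properties":{"plan":{"type":"array"},"grip_force":{"type":"number"}},"required":["plan"]}

```bash
ls; mkdir -p pics
python3 - <<'E'
from bench import *
import cv2
s=read_state();print(s)
for n in("side","top"):
    p=camera_params(n);print(n,p)
    cv2.imwrite(f"pics/{n}0.png",cv2.resize(grab_frame(n),(800,600),interpolation=cv2.INTER_CUBIC))
E
```

```text
pics
{'t': 0.0, 'q': array([ 1.25401039e+00,  2.60668235e-01, -1.39417695e-01,  1.17268536e+00,
       -3.11995827e-05,  1.57079223e+00]), 'joint_velocities': array([ 0.00050477, -0.00076378,  0.0015995 ,  0.00071266, -0.00086258,
       -0.00059437]), 'joint_torque': array([-6.11967662e-04, -4.05675924e+01,  2.53922921e+01,  1.90705183e-02,
       -1.08298249e-05, -5.63823249e-06]), 'ee_pos': array([0.16334741, 0.49824429, 0.24945474]), 'tool_rot': array([-1.40354470e-04,  1.57729381e-01,  9.87481882e-01, -9.77580798e-04]), 'contact_force': array([-0.41819661, -0.40714319, -0.94543063]), 'torque': array([-0.03953154,  0.02797397, -0.00697984]), 'finger_force': 0.0, 'gripper_width': 0.08503431084475803}
side {'K': array([[363.04827152,   0.        , 263.5265397 ],
       [  0.        , 363.04827152, 198.08585485],
       [  0.        ,   0.        ,   1.        ]]), 'k1': 0.036737519952125625, 'R': array([[ 0.96038966, -0.27763372, -0.02390022],
       [-0.11096647, -0.3023566 , -0.94671375],
       [ 0.25561327,  0.91186622, -0.32118819]]), 't': array([-0.55410662,  0.13862468,  1.13493612])}
top {'K': array([[421.40201839,   0.        , 255.74494165],
       [  0.        , 421.40201839, 181.7654464 ],
       [  0.        ,   0.        ,   1.        ]]), 'k1': 0.02266822033046745, 'R': array([[ 0.02893737, -0.99954261,  0.00878632],
       [-0.98511667, -0.03000747, -0.16924744],
       [ 0.16943369, -0.00375797, -0.98553443]]), 't': array([-0.03340322,  0.5652108 ,  1.44033131])}
```

View pics/top0.png

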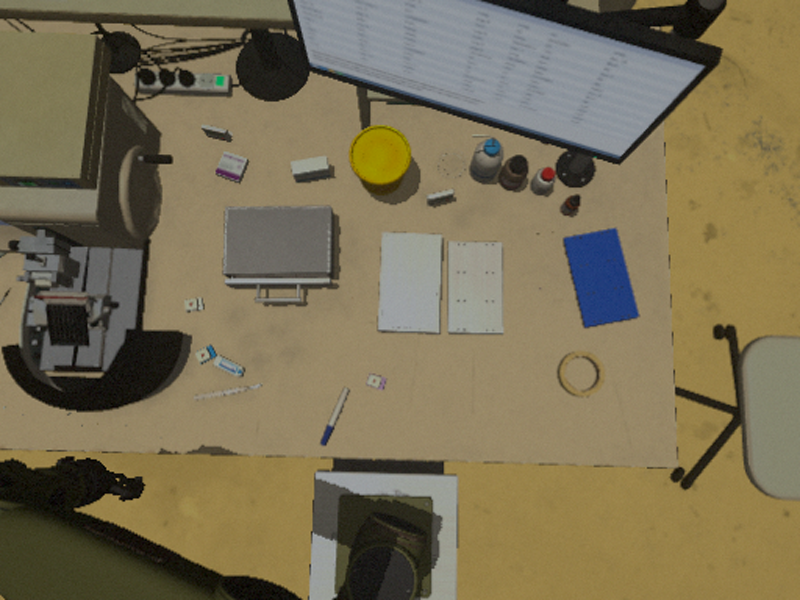

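View pics/side0.png

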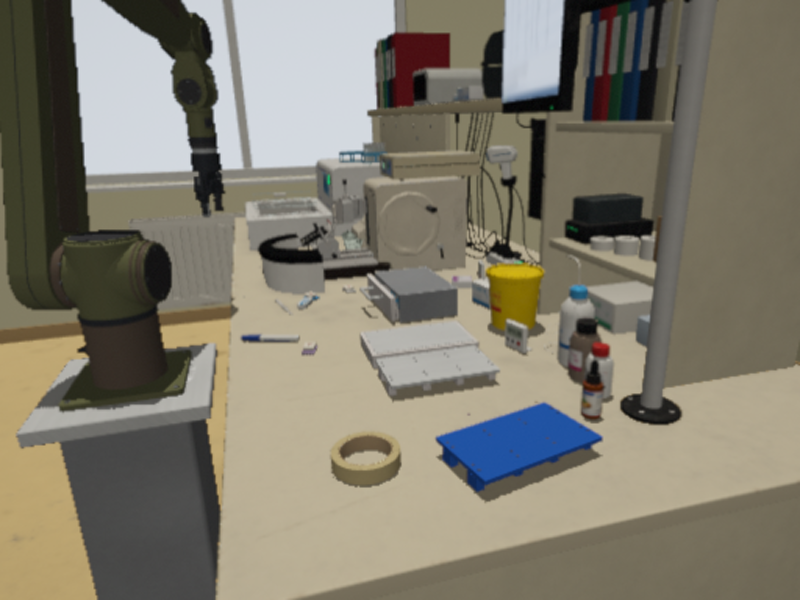

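In the top view (800 px scale) the white table is at (411,283), the plate with its screw holes at (475,287), the cabinet at (278,245) and the handle at (280,295). The cassette is at (194,304), the timer at (441,197) and the tape at (580,374).

Things that could be mistaken for the plate: the blue slab (600,277), which is the look-alike, and the table (411,283). I choose the white slab at (475,287) right of the table. I'll check it in close crops.

```bash
cat > h.py <<'E'
from bench import *
import cv2, numpy as np
from scipy.spatial.transform import Rotation as Ro
def ray(n,u,v):
    p=camera_params(n);K=p["K"];R=p["R"];t=p["t"]
    k=p["k1"]; d=np.array([(u-K[0,2])/K[0,0],(v-K[1,2])/K[1,1]]);x=d.copy()
    for _ in range(20): x=d/(1+k*(x@x))
    return -R.T@t, R.T@np.array([x[0],x[1],1.])
def onz(n,u,v,z):
    c,d=ray(n,u,v); return c+d*(z-c[2])/d[2]
def tri(ut,us):
    A=[];b=[]
    for n,(u,v) in(("top",ut),("side",us)):
        c,d=ray(n,u,v);d=d/np.linalg.norm(d);P=np.eye(3)-np.outer(d,d);A.append(P);b.append(P@c)
    return np.linalg.lstsq(np.vstack(A),np.hstack(b),rcond=None)[0]
def proj(n,X):
    p=camera_params(n);c=p["R"]@np.asarray(X,float)+p["t"];s=c[:2]/c[2]
    s=s*(1+p["k1"]*(s@s));return s*p["K"][0,0]+p["K"][:2,2]
def crop(n,x0,y0,w,h,f,out,img=None):
    im=grab_frame(n) if img is None else img
    cv2.imwrite(f"pics/{out}.png",cv2.resize(im[y0:y0+h,x0:x0+w],None,fx=f,fy=f,interpolation=cv2.INTER_CUBIC))
E
python3 - <<'E'
from h import *
a=grab_frame("top");b=grab_frame("side")
ca=cv2.resize(a[120:220,135:335],None,fx=4,fy=4,interpolation=cv2.INTER_CUBIC)
cv2.imwrite("pics/c1.png",ca)
crop("side",225,165,100,90,8 if 0 else 6,"c2",b)
E
```

```text
(no output)
```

View pics/c1.png

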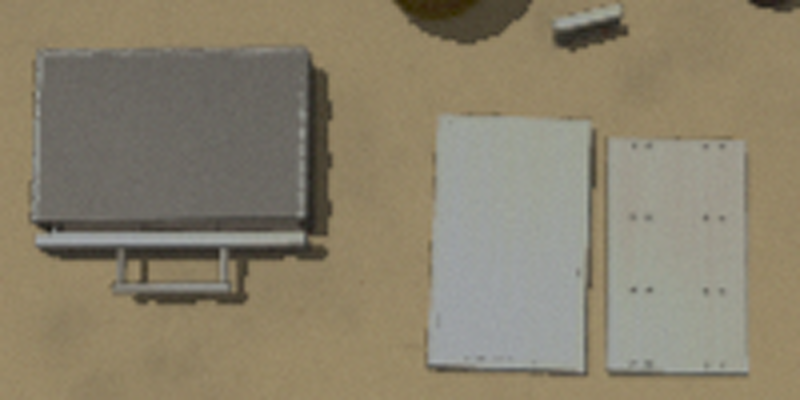

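View pics/c2.png

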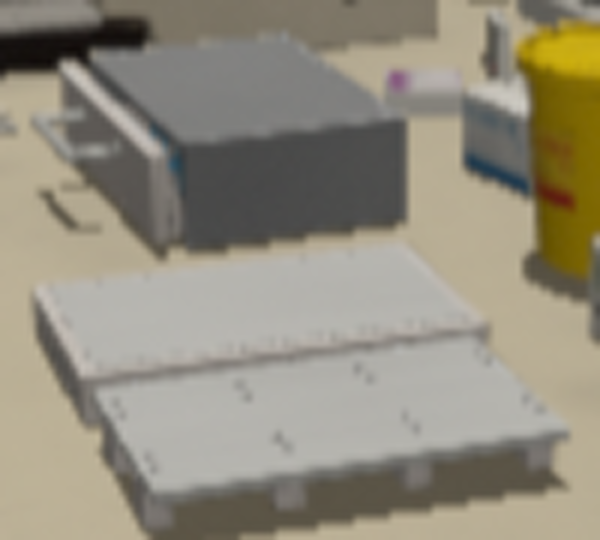

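Run:
```python
from h import *
np.set_printoptions(precision=4,suppress=True)
T=lambda u,v:(u/4+135-.0,v/4+120);S=lambda u,v:(u/6+225,v/6+165)
P={"plate near R":((748,373),(150,495)),"plate far R":((745,139),(568,432)),"plate near L":((607,373),(97,393)),"plate far L":((608,139),(478,338)),
"tab near L":((428,367),(38,290)),"tab far L":((437,116),(405,248)),"tab far R":((591,121),(487,328)),"tab near R":((586,373),(90,380)),
"bar L":((115,287),(35,121)),"bar R":((228,289),(112,150)),"front top L":((37,240),(62,65)),"front top R":((304,242),(165,152))}
for k,(a,b) in P.items():
    z=.030 if k[0] in'pt' else .048 if k[0]=='b' else .066
    print(k,tri(T(*a),S(*b)),onz("top",*T(*a),z)[:2])
for k,(a) in {"timer":(220.5*1.,126),"yel":(243,105),"cass":(124,194.5)}.items(): print(k,onz("top",*a,0.03))
```

```text
plate near R [ 0.4642 -0.2545  0.0277] [ 0.4634 -0.254 ]
plate far R [ 0.6767 -0.2515  0.0263] [ 0.6755 -0.2508]
plate near L [ 0.4638 -0.1303  0.0268] [ 0.4596 -0.1294]
plate far L [ 0.6761 -0.1282  0.0272] [ 0.6717 -0.1268]
tab near L [0.4645 0.0283 0.0259] [0.4602 0.0287]
tab far L [0.6929 0.0278 0.0236] [0.6883 0.0284]
tab far R [ 0.6906 -0.1119  0.0255] [ 0.6879 -0.1112]
tab near R [ 0.4637 -0.1118  0.0265] [ 0.4591 -0.1109]
bar L [0.5219 0.3055 0.0451] [0.5207 0.305 ]
bar R [0.5379 0.2032 0.0496] [0.5219 0.2061]
front top L [0.5572 0.3714 0.0657] [0.5573 0.3714]
front top R [0.5687 0.1386 0.0656] [0.5626 0.1396]
timer [0.7719 0.1181 0.03  ]
yel [0.8548 0.0386 0.03  ]
cass [0.5092 0.4483 0.03  ]
```

```bash
python3 -c "
import bench;print([n for n in dir(bench) if n[0]!='_'])
print(getattr(bench,'finger_overhang',None))"
python3 - <<'E'
from h import *
print(onz("top",*(441*.64,197*.64),.03),onz("top",*(441*.64,203*.64),.0),onz("top",380*.64,158*.64,.05))
E
```

```text
['PlanningError', 'camera_params', 'finger_overhang', 'grab_frame', 'hand_in', 'read_state']
0.019
[ 0.77876767 -0.10762778  0.03      ] [ 0.77330918 -0.10985597  0.        ] [0.8623481  0.03772511 0.05      ]
```

Request:
{"method": "arm_command", "body": {"plan": [[18, -36, 0, 0, 0, 6.1, 85], [18, -36, 0, 0, 0, 6.1, 85], [18, -36, 0, 0, 0, 6.0, 85], [18, -36, 0, 0, 0, 0, 85], [18, -36, 0, 0, 0, 0, 85]], "grip_force": 100}}

```text
t: 0.62
ee_pos: [0.2537, 0.3171, 0.2501]
tool_rot: [0.0, -0.001, 1.0, -0.0]
contact_force: [1.4, 0.0, 0.8]
gripper_width: 0.0854
finger_force: 0.0
```

Request:
{"method": "arm_command", "body": {"plan": [[17, -37, 0, 7, 0, 0, 85], [17, -37, 0, 7, 0, 0, 85], [17, -37, 0, 7, 0, 0, 85], [17, -37, 0, 7, 0, 0, 85], [17, -37, 0, 7, 0, 0, 85]]}}

```text
t: 1.03
ee_pos: [0.318, 0.1789, 0.2491]
tool_rot: [-0.009, -0.002, 0.974, 0.226]
contact_force: [-0.3, 0.6, -0.4]
gripper_width: 0.0847
finger_force: 0.0
```

Request:
{"method": "arm_command", "body": {"plan": [[17, -37, 0, 7, 0, 0, 85], [17, -37, 0, 7, 0, 0, 85], [17, -37, 0, 6, 0, 0, 85], [17, -37, 0, 0, 0, 0, 85], [17, -37, 0, 0, 0, 0, 85]]}}

```text
t: 1.45
ee_pos: [0.3911, 0.0175, 0.2459]
tool_rot: [-0.018, -0.003, 0.936, 0.351]
contact_force: [0.8, 0.6, -0.4]
gripper_width: 0.0849
finger_force: 0.0
```

Request:
{"method": "arm_command", "body": {"plan": [[17, -37, 0, 0, 0, 0, 85], [17, -37, 0, 0, 0, 0, 85], [17, -37, 0, 0, 0, 0, 85], [17, -37, 0, 0, 0, 0, 85], [17, -37, 0, 0, 0, 0, 85]]}}

```text
t: 1.87
ee_pos: [0.4767, -0.1669, 0.2463]
tool_rot: [-0.017, -0.005, 0.936, 0.351]
contact_force: [1.5, 0.3, 0.4]
gripper_width: 0.0851
finger_force: 0.0
```

Request:
{"method": "arm_command", "body": {"plan": [[18, -28, -10, 4, 0, 0, 85], [18, -28, -10, 4, 0, 0, 60], [18, -28, -10, 4, 0, 0, 30], [18, -28, -10, 4, 0, 0, 30], [18, -18, -10, 0, 0, 0, 30]]}}

```text
t: 2.28
ee_pos: [0.5646, -0.297, 0.1894]
tool_rot: [-0.017, -0.005, 0.878, 0.479]
contact_force: [-5.4, 9.8, 1.1]
gripper_width: 0.0383
finger_force: 0.0
```

Request:
{"method": "arm_command", "body": {"plan": [[0, 0, -10, 0, 0, 0, 30], [0, 0, 0, 0, 0, 0, 30]]}}

```text
t: 2.45
ee_pos: [0.5653, -0.2943, 0.1806]
tool_rot: [-0.018, -0.006, 0.878, 0.478]
contact_force: [0.4, -0.3, 0.4]
gripper_width: 0.0301
finger_force: 0.0
```

Request:
{"method": "arm_command", "body": {"plan": [[3, 0, -32, 0, -1.5, -1.6, 30], [0, 0, -32, 0, 0, 0, 30], [0, 0, -32, 0, 0, 0, 30], [0, 0, -25, 0, 0, 0, 30], [0, 0, 0, 0, 0, 0, 30]]}}

```text
t: 2.87
ee_pos: [0.5661, -0.2911, 0.0623]
tool_rot: [-0.001, -0.001, 0.878, 0.479]
contact_force: [-0.7, 0.6, -1.3]
gripper_width: 0.0301
finger_force: 0.0
```

Run:
```python
from h import *
a=grab_frame("side");crop("side",230,190,130,90,6,"c3",a)
s=read_state();print(s["q"],s["ee_pos"],s["tool_rot"])
```

```text
[-0.76530819  1.13137097  0.58620101  1.84605976  0.65061134 -1.05816487] [ 0.56694952 -0.29148473  0.06523214] [ 2.90911135e-04 -6.88628390e-04  8.78236758e-01  4.78225510e-01]
```

View pics/c3.png

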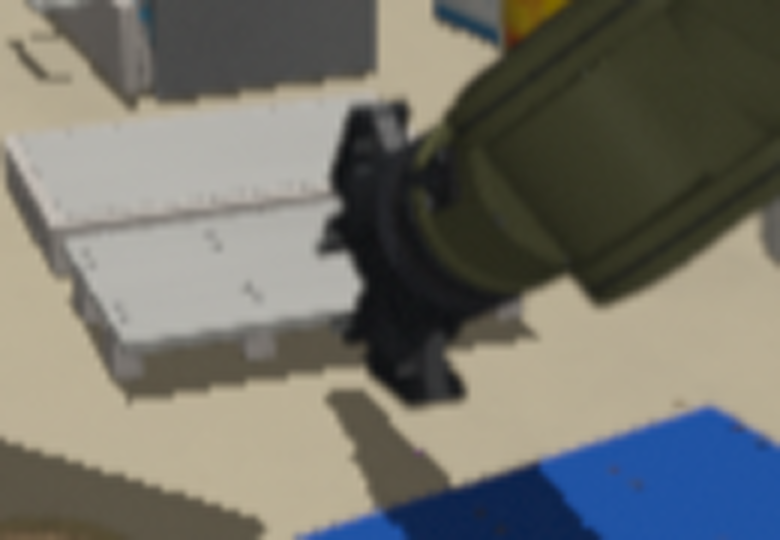

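Request:
{"method": "arm_command", "body": {"plan": [[1, 0, -12, 0, 0, 0, 30], [0, 0, -10, 0, 0, 0, 30], [0, 0, 0, 0, 0, 0, 30]]}}

```text
t: 3.17
ee_pos: [0.5692, -0.2932, 0.0429]
tool_rot: [0.002, -0.002, 0.879, 0.476]
contact_force: [0.1, 0.0, -0.3]
gripper_width: 0.03
finger_force: 0.0
```

Request:
{"method": "arm_command", "body": {"plan": [[0, 0, -6, 0, 0, 0, 30], [0, 0, 0, 0, 0, 0, 30]]}}

```text
t: 3.33
ee_pos: [0.5693, -0.2934, 0.037]
tool_rot: [0.002, -0.001, 0.879, 0.477]
contact_force: [-0.0, -0.2, -0.1]
gripper_width: 0.0302
finger_force: 0.0
```

Free of contact. I'll advance left under the edge.

Request:
{"method": "arm_command", "body": {"plan": [[0, 15, 0, 0, 0, 0, 30], [0, 12, -1, 0, 0, 0, 30], [0, 0, 0, 0, 0, 0, 30]]}}

```text
t: 3.58
ee_pos: [0.5694, -0.2647, 0.037]
tool_rot: [0.002, -0.002, 0.879, 0.477]
contact_force: [0.2, -0.6, -0.2]
gripper_width: 0.0301
finger_force: 0.0
```

Request:
{"method": "arm_command", "body": {"plan": [[0, 10, 0, 0, 0, 0, 30], [0, 8, 0, 0, 0, 0, 30], [0, 0, 0, 0, 0, 0, 30]]}}

```text
t: 3.83
ee_pos: [0.5694, -0.2478, 0.0367]
tool_rot: [0.002, -0.002, 0.879, 0.477]
contact_force: [0.4, 0.8, -1.0]
gripper_width: 0.0301
finger_force: 0.1
```

Request:
{"method": "arm_command", "body": {"plan": [[0, 2, 9, 0, 0, 0, 30], [0, 3, 9, 0, 0, 0, 30], [0, 4, 9, 0, 0, 0, 30], [0, 5, 8, 0, 0, 0, 30], [0, 0, 0, 0, 0, 0, 30]]}}

```text
t: 4.25
ee_pos: [0.5699, -0.2342, 0.074]
tool_rot: [0.003, -0.002, 0.879, 0.476]
contact_force: [-1.3, -1.8, 0.0]
gripper_width: 0.0299
finger_force: 0.7
```

Request:
{"method": "arm_command", "body": {"plan": [[0, 6, 8, 0, 0, 0, 30], [0, 6, 7, 0, 0, 0, 30], [0, 6, 7, 0, 0, 0, 30], [0, 0, 0, 0, 0, 0, 30]]}}

```text
t: 4.58
ee_pos: [0.5697, -0.215, 0.0953]
tool_rot: [0.002, -0.002, 0.879, 0.477]
contact_force: [-0.5, -1.3, 0.1]
gripper_width: 0.03
finger_force: 0.5
```

Run:
```python
from h import *
a=grab_frame("side");crop("side",230,180,130,90,6,"c4",a)
```

```text
(no output)
```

View pics/c4.png

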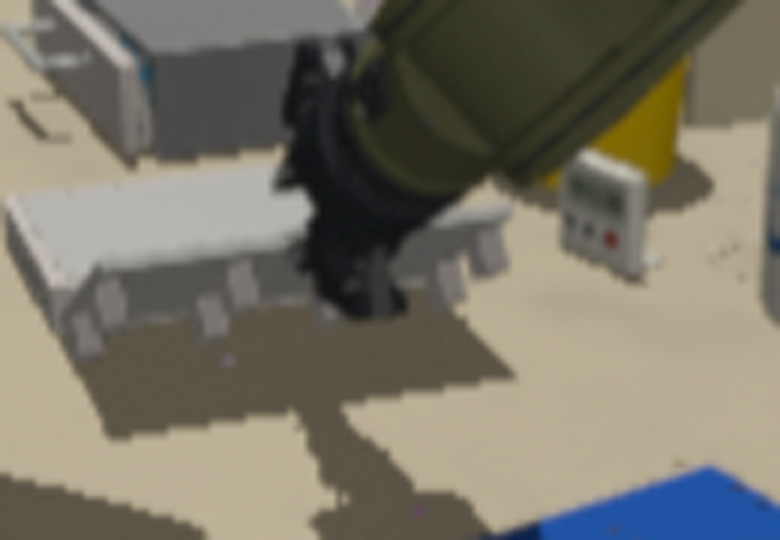

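The right edge is lifted, resting on the lower finger and tilted about 30°; the lugs show underneath. I'll advance along the fingers and close.

Request:
{"method": "arm_command", "body": {"plan": [[0, 7, -4, 0, 0, 0, 30], [0, 0, 0, 0, 0, 0, 18], [0, 0, 0, 0, 0, 0, 10], [0, 0, 0, 0, 0, 0, 4], [0, 0, 0, 0, 0, 0, 4]], "grip_force": 110}}

```text
t: 5.05
ee_pos: [0.5687, -0.2115, 0.0866]
tool_rot: [0.002, -0.002, 0.88, 0.474]
contact_force: [-0.7, -5.4, -7.6]
gripper_width: 0.0062
finger_force: 94.7
```

Request:
{"method": "arm_command", "body": {"plan": [[0, 0, 0, 0, 0, 0, 2], [0, 0, 0, 0, 0, 0, 2], [0, 0, 0, 0, 0, 0, 2]]}}

```text
t: 5.3
ee_pos: [0.5687, -0.2117, 0.0864]
tool_rot: [0.002, -0.002, 0.88, 0.474]
contact_force: [-0.0, -6.3, -7.5]
gripper_width: 0.0058
finger_force: 106.6
```

Run:
```python
from h import *
a=grab_frame("side");crop("side",230,180,130,90,6,"c5",a)
```

```text
(no output)
```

View pics/c5.png

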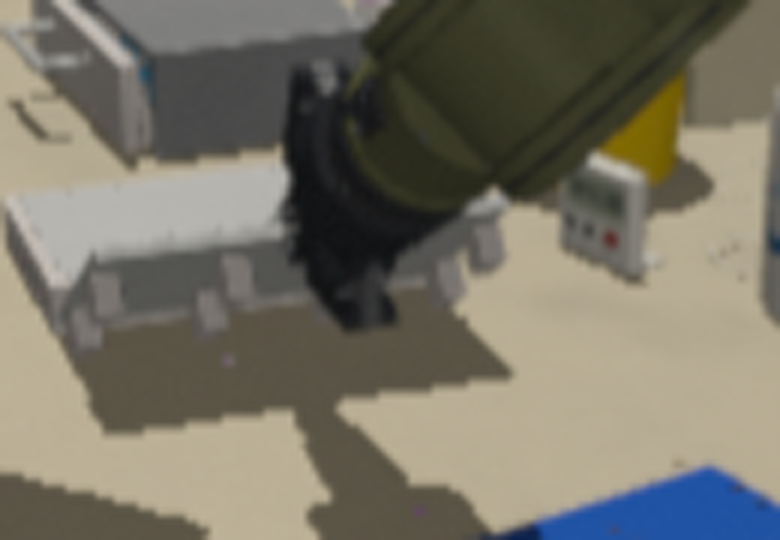

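Request:
{"method": "arm_command", "body": {"plan": [[0, -3, 10, 0, 0, 0, 2], [0, -3, 15, 0, 0, 0, 2], [0, -3, 15, 0, 0, 0, 2], [0, -3, 15, 0, 0, 0, 2]]}}

```text
t: 5.68
ee_pos: [0.569, -0.2214, 0.1446]
tool_rot: [0.002, -0.001, 0.879, 0.477]
contact_force: [0.4, 0.4, -4.1]
gripper_width: 0.0053
finger_force: 108.1
```

Request:
{"method": "arm_command", "body": {"plan": [[0, 3, 22, -5, 0, 0, 2], [0, 3, 22, -5, 0, 0, 2], [0, 3, 22, -5, 0, 0, 2], [0, 3, 22, -5, 0, 0, 2], [0, 3, 20, -5, 0, 0, 2]]}}

```text
t: 6.1
ee_pos: [0.5687, -0.2062, 0.2539]
tool_rot: [0.002, -0.001, 0.962, 0.273]
contact_force: [0.8, 0.6, -4.3]
gripper_width: 0.0056
finger_force: 108.3
```

Run:
```python
from h import *
a=grab_frame("side");crop("side",180,100,200,150,4,"c6",a)
```

```text
(no output)
```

View pics/c6.png

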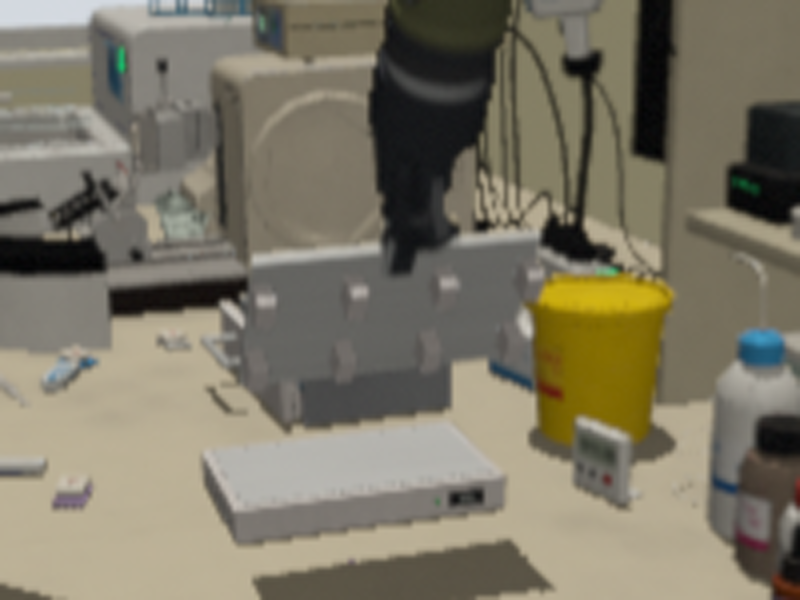

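The plate is held firmly and steep, well clear of the table. Next I'll turn it over in the air.

Request:
{"method": "arm_command", "body": {"plan": [[-3, 12, 0, -6, 0, 0, 2], [-3, 16, 0, -6, 0, 0, 2], [-3, 18, 0, -6, 0, 0, 2], [-3, 18, 0, -6, 0, 0, 2], [-3, 18, 0, -6, 0, 0, 2]]}}

```text
t: 6.57
ee_pos: [0.5525, -0.1233, 0.2519]
tool_rot: [0.0, -0.002, 1.0, 0.016]
contact_force: [-0.3, 0.5, -4.2]
gripper_width: 0.0056
finger_force: 108.1
```

Request:
{"method": "arm_command", "body": {"plan": [[-4, 18, 0, -6, 0, 0, 2], [-4, 18, 0, -6, 0, 0, 2], [-4, 18, 0, -6, 0, 0, 2], [-4, 18, 0, -6, 0, 0, 2], [-3, 18, 0, -6, 0, 0, 2]]}}

```text
t: 6.98
ee_pos: [0.5331, -0.0329, 0.2518]
tool_rot: [-0.001, -0.003, 0.97, -0.243]
contact_force: [0.1, -0.6, -4.9]
gripper_width: 0.0055
finger_force: 108.2
```

Request:
{"method": "arm_command", "body": {"plan": [[0, 12, -10, -6, 0, 0, 2], [0, 12, -12, -6, 0, 0, 2], [0, 12, -12, -6, 0, 0, 2], [0, 0, -10, -6, 0, 0, 2], [0, 0, 0, 0, 0, 0, 2]]}}

```text
t: 7.4
ee_pos: [0.5319, 0.0043, 0.2001]
tool_rot: [-0.008, -0.007, 0.898, -0.44]
contact_force: [-1.2, -0.1, -6.1]
gripper_width: 0.0053
finger_force: 108.5
```

Run:
```python
from h import *
a=grab_frame("side");b=grab_frame("top")
im=np.hstack([cv2.resize(a[110:260,200:330],None,fx=3,fy=3,interpolation=2),cv2.resize(b[100:250,190:320],None,fx=3,fy=3,interpolation=2)])
cv2.imwrite("pics/c7.png",im)
s=read_state();print(s["q"],s["ee_pos"],s["tool_rot"],s["contact_force"])
```

```text
[ 0.42121245  0.56840134 -0.11806599  1.36846099 -0.80099326  0.6199398 ] [0.53405386 0.0021231  0.20585289] [-0.00323657 -0.00430876  0.89888058 -0.43816054] [-0.12363078 -0.73442062 -3.71827029]
```

View pics/c7.png

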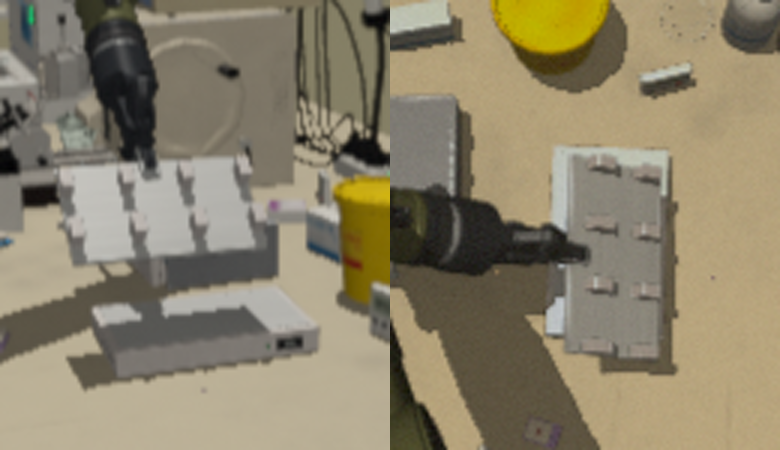

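Run:
```python
from h import *
T=lambda u,v:((u-390)/3+190,v/3+100);S=lambda u,v:(u/3+200,v/3+110)
for k,a,b in(("upper near",(565,352),(60,168)),("lower near",(657,357),(75,262)),("upper far",(573,150),(247,157)),("lower far",(661,163),(277,248))):
    print(k,tri(T(*a),S(*b)))
```

```text
upper near [0.43075052 0.00317811 0.20452751]
lower near [ 0.42966847 -0.0962682   0.12933456]
upper far [0.64611429 0.00144356 0.19816021]
lower far [ 0.64984968 -0.09689014  0.11995591]
```

Request:
{"method": "arm_command", "body": {"plan": [[0, 9, -16, -4, 0, 0, 2], [0, 9, -18, -4, 0, 0, 2], [0, 8, -18, -4, 0, 0, 2], [0, 8, -18, -2, 0, 0, 2], [0, 0, -8, 0, 0, 0, 2]]}}

```text
t: 7.92
ee_pos: [0.535, 0.036, 0.1281]
tool_rot: [-0.002, -0.002, 0.839, -0.544]
contact_force: [0.6, 1.4, -5.4]
gripper_width: 0.0053
finger_force: 108.9
```

Request:
{"method": "arm_command", "body": {"plan": [[0, 0, -10, 0, 0, 0, 2], [0, 0, -8, 0, 0, 0, 2], [0, 0, -4, 0, 0, 0, 2], [0, 0, -4, 0, 0, 0, 2], [0, 0, 0, 0, 0, 0, 2]]}}

```text
t: 8.33
ee_pos: [0.5354, 0.0351, 0.1049]
tool_rot: [0.0, -0.002, 0.839, -0.544]
contact_force: [-0.9, -0.1, -4.1]
gripper_width: 0.0055
finger_force: 108.9
```

Request:
{"method": "arm_command", "body": {"plan": [[0, 0, -5, 0, 0, 0, 2], [0, 0, -5, 0, 0, 0, 2], [0, 0, -4, 0, 0, 0, 2], [0, 0, -3, 0, 0, 0, 2], [0, 0, 0, 0, 0, 0, 2]]}}

```text
t: 8.75
ee_pos: [0.535, 0.0357, 0.0864]
tool_rot: [-0.0, -0.003, 0.838, -0.545]
contact_force: [0.5, 0.3, -4.1]
gripper_width: 0.0056
finger_force: 108.8
```

Request:
{"method": "arm_command", "body": {"plan": [[0, 0, -3, 0, 0, 0, 2], [0, 0, -3, 0, 0, 0, 2], [0, 0, 0, 0, 0, 0, 2]]}}

```text
t: 9.0
ee_pos: [0.5356, 0.0356, 0.0818]
tool_rot: [0.0, -0.003, 0.838, -0.546]
contact_force: [0.4, -0.7, 1.0]
gripper_width: 0.005
finger_force: 109.5
```

Request:
{"method": "arm_command", "body": {"plan": [[0, 0, 0, 0, 0, 0, 10], [0, 0, 0, 0, 0, 0, 15], [0, 0, 0, 0, 0, 0, 20], [0, 0, 0, 0, 0, 0, 25], [0, 0, 0, 0, 0, 0, 30]]}}

```text
t: 9.42
ee_pos: [0.5352, 0.0355, 0.0812]
tool_rot: [-0.0, -0.002, 0.838, -0.545]
contact_force: [-0.0, -0.6, -1.6]
gripper_width: 0.0295
finger_force: 0.9
```

Request:
{"method": "arm_command", "body": {"plan": [[0, 4, 0, 0, 0, 0, 30], [0, 4, 0, 0, 0, 0, 30], [0, 0, 0, 0, 0, 0, 30]]}}

```text
t: 9.67
ee_pos: [0.5353, 0.0445, 0.0811]
tool_rot: [0.0, -0.003, 0.838, -0.545]
contact_force: [-0.4, 1.3, -1.7]
gripper_width: 0.03
finger_force: 1.0
```

Run:
```python
from h import *
a=grab_frame("side");b=grab_frame("top")
im=np.hstack([cv2.resize(a[140:270,200:330],None,fx=3,fy=3,interpolation=2),cv2.resize(b[120:250,190:320],None,fx=3,fy=3,interpolation=2)])
cv2.imwrite("pics/c8.png",im)
```

```text
(no output)
```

View pics/c8.png

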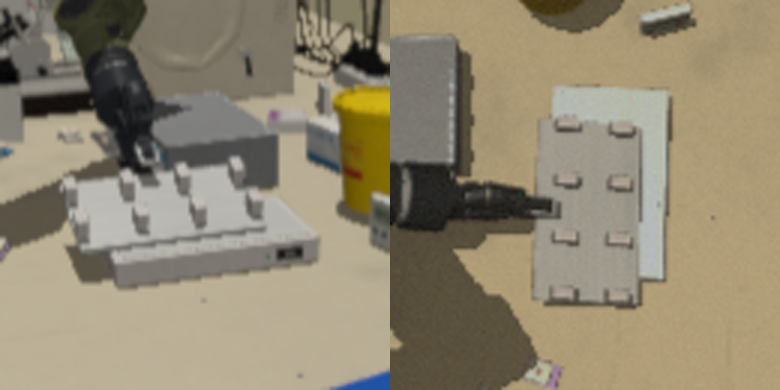

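The plate rests on its right edge and on the lower finger, lugs up. I'll lower it with the finger while steepening the tool.

Request:
{"method": "arm_command", "body": {"plan": [[0, -1, -6, 4, 0, 0, 30], [0, -1, -6, 4, 0, 0, 30], [0, -1, -6, 4, 0, 0, 30], [0, -1, -6, 4, 0, 0, 30], [0, 0, 0, 0, 0, 0, 30]]}}

```text
t: 10.18
ee_pos: [0.5356, 0.0388, 0.0588]
tool_rot: [0.002, -0.001, 0.907, -0.422]
contact_force: [0.2, 1.6, -1.1]
gripper_width: 0.0297
finger_force: 1.0
```

Request:
{"method": "arm_command", "body": {"plan": [[0, -1, -4, 4, 0, 0, 30], [0, 0, -3, 0, 0, 0, 30], [0, 0, 0, 0, 0, 0, 30]]}}

```text
t: 10.43
ee_pos: [0.5349, 0.0382, 0.0504]
tool_rot: [0.0, -0.002, 0.92, -0.392]
contact_force: [1.1, -0.9, -2.5]
gripper_width: 0.0304
finger_force: 0.9
```

Request:
{"method": "arm_command", "body": {"plan": [[0, 0, -4, 0, 0, 0, 30], [0, 0, -3, 0, 0, 0, 30], [0, 0, 0, 0, 0, 0, 30]]}}

```text
t: 10.68
ee_pos: [0.5348, 0.0388, 0.0422]
tool_rot: [-0.0, -0.003, 0.92, -0.392]
contact_force: [-0.2, -0.3, -0.8]
gripper_width: 0.0301
finger_force: 0.0
```

Request:
{"method": "arm_command", "body": {"plan": [[0, 0, -3, 0, 0, 0, 30], [0, 0, -2, 0, 0, 0, 30], [0, 0, 0, 0, 0, 0, 30]]}}

```text
t: 10.93
ee_pos: [0.5354, 0.0388, 0.0395]
tool_rot: [0.001, -0.003, 0.92, -0.393]
contact_force: [-2.3, 3.7, 8.4]
gripper_width: 0.0302
finger_force: 4.4
```

Run:
```python
from h import *
a=grab_frame("side");b=grab_frame("top")
im=np.hstack([cv2.resize(a[150:250,200:300],None,fx=4,fy=4,interpolation=2),cv2.resize(b[130:230,210:310],None,fx=4,fy=4,interpolation=2)])
cv2.imwrite("pics/c9.png",im)
```

```text
(no output)
```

View pics/c9.png

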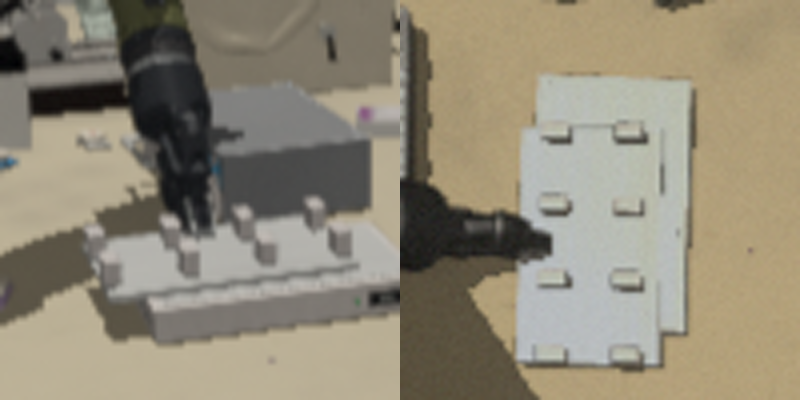

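Request:
{"method": "arm_command", "body": {"plan": [[0, 0, 3, 0, 0, 0, 30], [-2, 6, 0, 0, 0, 0, 30], [-2, 7, 0, 0, 0, 0, 30], [-2, 6, 0, 0, 0, 0, 30]]}}

```text
t: 11.37
ee_pos: [0.529, 0.0584, 0.0409]
tool_rot: [0.0, -0.002, 0.92, -0.391]
contact_force: [-0.3, 0.5, -0.7]
gripper_width: 0.0304
finger_force: 0.0
```

Request:
{"method": "arm_command", "body": {"plan": [[0, 3, 25, 5, 0, 0, 30], [0, 0, 38, 7, 0, 0, 30], [0, 0, 38, 7, 0, 0, 30], [0, 0, 38, 7, 0, 0, 30], [0, 0, 20, 7, 0, 0, 30]]}}

```text
t: 11.78
ee_pos: [0.5312, 0.0623, 0.2054]
tool_rot: [0.005, -0.003, 0.994, -0.11]
contact_force: [0.6, 0.6, 0.4]
gripper_width: 0.03
finger_force: 0.0
```

Run:
```python
from h import *
s=read_state();print(s["ee_pos"],s["tool_rot"],Ro.from_quat(s["tool_rot"],scalar_first=True).as_matrix())
b=grab_frame("top");a=grab_frame("side")
crop("top",210,130,100,100,6,"c10",b)
```

```text
[0.53121034 0.06230912 0.20541466] [ 0.00506477 -0.00291592  0.99388493 -0.11026602] [[-0.99993169 -0.00467924  0.01071065]
 [-0.00691313  0.9756658  -0.21915394]
 [-0.00942454 -0.21921301 -0.97563151]]
```

View pics/c10.png

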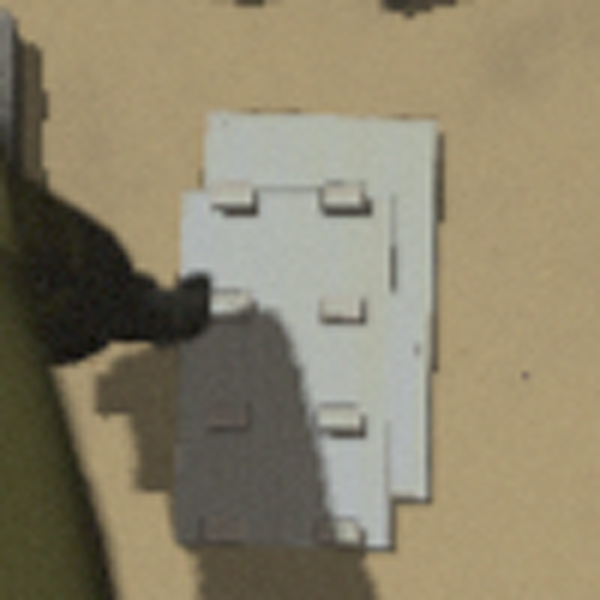

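Run:
```python
from h import *
C=[onz("top",u/6+210,v/6+130,.038)[:2] for u,v in((183,188),(393,194),(390,549),(175,544))]
print(np.round(C,4),np.mean(C,0))
C=np.array(C);print(np.degrees(np.arctan2(C[0]-C[3],1)),C[0]-C[3],C[1]-C[2])
T=[onz("top",u/6+210,v/6+130,.030)[:2] for u,v in((207,113),(436,119),(430,499))]
print(np.round(T,4))
L=[onz("top",u/6+210,v/6+130,.060)[:2] for u,v in((235,193),(343,189),(231,299),(342,300),(227,408),(341,411),(338,524))]
print(np.round(L,4))
```

```text
[[ 0.6404  0.0401]
 [ 0.6406 -0.0854]
 [ 0.4287 -0.0881]
 [ 0.4279  0.0374]] [ 0.53437658 -0.02401452]
[11.99690135  0.16006195] [0.21250004 0.00279362] [0.21190181 0.00268952]
[[ 0.6889  0.0276]
 [ 0.6895 -0.1108]
 [ 0.4594 -0.1115]]
[[ 0.6334  0.0087]
 [ 0.6378 -0.0548]
 [ 0.57    0.009 ]
 [ 0.5714 -0.0558]
 [ 0.5058  0.0093]
 [ 0.506  -0.0569]
 [ 0.4404 -0.0567]]
```

Request:
{"method": "arm_command", "body": {"plan": [[0, 15, -5, 6.3, 0, 0, 30], [0, 15, -5, 6.3, 0, 0, 30], [0, 15, 0, 0, 0, -7, 30], [0, 15, 0, 0, 0, -7, 30], [0, 15, 0, 0, 0, -7, 30]]}}

```text
t: 12.3
ee_pos: [0.5281, 0.1361, 0.1887]
tool_rot: [-0.001, 0.184, 0.983, -0.005]
contact_force: [0.1, -0.2, 0.3]
gripper_width: 0.0299
finger_force: 0.0
```

Request:
{"method": "arm_command", "body": {"plan": [[0, 15, 0, 0, 0, -7, 30], [0, 15, 0, 0, 0, -7, 30], [0, 15, 0, 0, 0, -7, 30], [0, 15, 0, 0, 0, -7, 30], [0, 15, 0, 0, 0, -7, 30]]}}

```text
t: 12.72
ee_pos: [0.528, 0.2119, 0.1885]
tool_rot: [-0.002, 0.47, 0.883, -0.006]
contact_force: [0.1, 0.6, -0.3]
gripper_width: 0.0297
finger_force: 0.0
```

Request:
{"method": "arm_command", "body": {"plan": [[-3, 15, 0, 0, 0, -7, 30], [-3, 15, 0, 0, 0, -7, 30], [-3, 13, -10, 0, 0, -7, 30], [0, 0, -10, 0, 0, -7, 30], [0, 0, 0, 0, 0, 0, 30]]}}

```text
t: 13.13
ee_pos: [0.5177, 0.2543, 0.1668]
tool_rot: [-0.003, 0.667, 0.745, -0.007]
contact_force: [-0.9, -0.5, -0.2]
gripper_width: 0.0303
finger_force: 0.0
```

```bash
cat >> h.py <<'E'
def st():
    s=read_state();R=Ro.from_quat(s["tool_rot"],scalar_first=True).as_matrix()
    az=np.degrees(np.arctan2(R[1,1],R[0,1]))
    print("t %.2f"%s["t"],"mm",np.round(s["ee_pos"]*1000,1),"az_y %.1f"%az,"z",np.round(R[:,2],3),"w %.1f"%(s["gripper_width"]*1e3),"F",np.round(s["contact_force"],1),"q",np.round(s["q"],2))
    return s
E
python3 - <<'E'
from h import *
st()
E
```

```text
t 13.13 mm [517.7 254.3 166.8] az_y 6.3 z [-0.014 -0.007 -1.   ] w 30.3 F [-0.9 -0.5 -0.2] q [ 0.46  0.4  -0.15  1.03 -0.    1.92]
```

Request:
{"method": "arm_command", "body": {"plan": [[4, 0, -30, 0, 0, -6, 30], [0, 0, -35, 0, 0, 0, 30], [0, 0, -30, 0, 0, 0, 30], [0, 0, -20, 0, 0, 0, 30], [0, 0, -4, 0, 0, 0, 30]]}}

```text
t: 13.55
ee_pos: [0.5205, 0.252, 0.0466]
tool_rot: [-0.003, 0.705, 0.71, -0.008]
contact_force: [-0.0, 0.1, -0.2]
gripper_width: 0.0298
finger_force: 0.0
```

Request:
{"method": "arm_command", "body": {"plan": [[0, 0, 0, 0, 0, 0, 30], [0, 0, 0, 0, 0, 0, 15], [0, 0, 0, 0, 0, 0, 5], [0, 0, 0, 0, 0, 0, 5], [0, 0, 0, 0, 0, 0, 5]], "grip_force": 40}}

```text
t: 13.97
ee_pos: [0.5252, 0.2542, 0.0527]
tool_rot: [-0.002, 0.705, 0.709, -0.003]
contact_force: [-0.6, 0.5, 1.1]
gripper_width: 0.0083
finger_force: 39.2
```

Request:
{"method": "arm_command", "body": {"plan": [[-15, 0, 0, 0, 0, 0, 5], [-25, -1, 0, 0, 0, 0, 5], [-25, 0, 0, 0, 0, 0, 5], [-25, -1, 0, 0, 0, 0, 5], [-20, 0, 0, 0, 0, 0, 5]]}}

```text
t: 14.38
ee_pos: [0.4143, 0.2497, 0.0526]
tool_rot: [0.001, 0.706, 0.708, -0.004]
contact_force: [2.6, -7.6, 4.6]
gripper_width: 0.0084
finger_force: 41.4
```

Request:
{"method": "arm_command", "body": {"plan": [[-10, 0, 0, 0, 0, 0, 5], [-6, 0, 0, 0, 0, 0, 5], [-4, 0, 0, 0, 0, 0, 5], [0, 0, 0, 0, 0, 0, 5]]}}

```text
t: 14.72
ee_pos: [0.403, 0.2494, 0.0527]
tool_rot: [0.008, 0.706, 0.708, 0.0]
contact_force: [20.6, -12.7, -12.8]
gripper_width: 0.0087
finger_force: 40.4
```

Request:
{"method": "arm_command", "body": {"plan": [[0, 0, 0, 0, 0, 0, 15], [0, 0, 0, 0, 0, 0, 30], [0, 0, 0, 0, 0, 0, 30]]}}

```text
t: 14.97
ee_pos: [0.3951, 0.252, 0.0522]
tool_rot: [-0.002, 0.706, 0.708, -0.003]
contact_force: [-0.2, -0.0, 0.7]
gripper_width: 0.0299
finger_force: 0.0
```

Request:
{"method": "arm_command", "body": {"plan": [[0, 0, 30, 0, 0, 0, 30], [0, 0, 38, 0, 0, 0, 40], [0, 0, 38, 0, 0, 0, 50], [0, 0, 38, 0, 0, 0, 60], [-30, -28, 0, 0, 0, 0, 60]]}}

```text
t: 15.38
ee_pos: [0.3764, 0.2322, 0.2053]
tool_rot: [0.001, 0.705, 0.709, 0.01]
contact_force: [3.1, 0.6, 1.1]
gripper_width: 0.0602
finger_force: 0.0
```

Request:
{"method": "arm_command", "body": {"plan": [[-30, -28, 0, 0, 0, 0, 60], [0, -40, 0, 0, 0, 0, 60], [0, -40, 0, 0, 0, 0, 60], [0, -40, 0, 0, 0, 0, 60], [0, -40, 0, 0, 0, 0, 60]]}}

```text
t: 15.8
ee_pos: [0.3334, 0.0346, 0.1959]
tool_rot: [-0.002, 0.705, 0.709, -0.003]
contact_force: [0.5, 0.2, -0.4]
gripper_width: 0.06
finger_force: 0.0
```

Run:
```python
from h import *
st()
b=grab_frame("top");a=grab_frame("side")
np.save("a.npy",a);np.save("b.npy",b)
im=np.hstack([cv2.resize(b[115:235,125:265],None,fx=3,fy=4,interpolation=2)[:480],cv2.resize(a[150:270,200:290],None,fx=4,fy=4,interpolation=2)])
print(im.shape);cv2.imwrite("pics/c11.png",im)
```

```text
t 15.80 mm [333.4  34.6 195.9] az_y 0.4 z [-0.007 -0.002 -1.   ] w 60.0 F [ 0.5  0.2 -0.4] q [ 0.1  -0.03 -0.62  0.98 -0.    1.67]
(480, 780, 3)
```

View pics/c11.png

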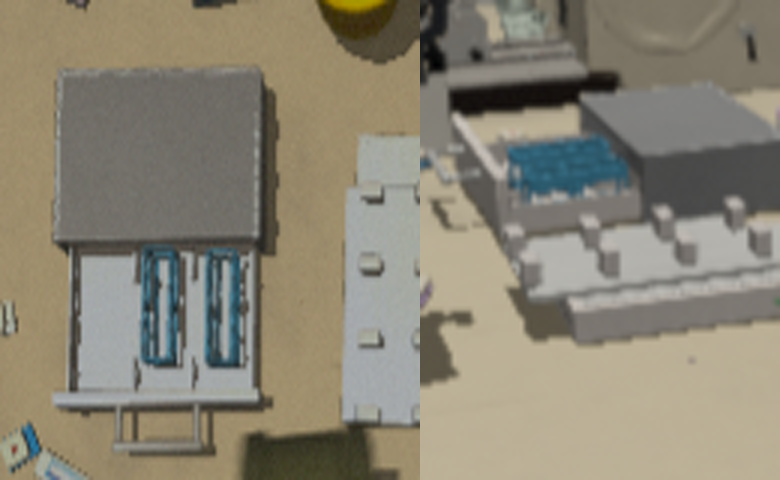

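The drawer is open and holds two blue racks, at crop pixels (161,307) and (222,308); the left place is empty. The plate lies flat, lugs up.

Run:
```python
from h import *
T=lambda u,v:(u/3+125,v/4+115)
for k,u,v,z in(("bar",158,447,.048),("frontL",54,393,.066),("frontR",258,391,.066),("cabL",54,243,.072),("cabR",262,242,.072)):print(k,onz("top",*T(u,v),z))
b=np.load("b.npy");a=np.load("a.npy")
def blue(im):
    h=cv2.cvtColor(im,cv2.COLOR_BGR2HSV);return cv2.inRange(h,(90,110,40),(115,255,255))
m=blue(b);m[:,265:]=0;m[:170]=0;m[:,:168]=0;m[215:]=0
n,l,s,c=cv2.connectedComponentsWithStats(m)
for i in range(1,n):
    if s[i,4]>15:
        pts=np.argwhere(l==i)[:,::-1].astype(np.float32);r=cv2.minAreaRect(pts)
        cx,cy=s[i,0]+(s[i,2]-1)/2,s[i,1]+(s[i,3]-1)/2
        print(s[i],r,"centre",onz("top",cx,cy,.05),"ends",onz("top",cx,s[i,1],.054),onz("top",cx,s[i,1]+s[i,3],.054))
m=blue(a);n,l,s,c=cv2.connectedComponentsWithStats(m)
print(s[1:][s[1:,4]>40])
# predicted side pixels of rack tops corners
for y in(.18,.25): print(proj("side",[.48,y,.054]),proj("side",[.43,y,.054]),proj("side",[.53,y,.054]))
```

```text
bar [0.39989246 0.24890805 0.048     ]
frontL [0.44154694 0.36704824 0.066     ]
frontR [0.45005905 0.13427613 0.066     ]
cabL [0.57114228 0.37517919 0.072     ]
cabR [0.57939953 0.13515007 0.072     ]
[173 178  11  28  53] ((181.23243713378906, 192.49461364746094), (8.969619750976562, 28.158723831176758), 17.10272979736328) centre [0.52274963 0.25486758 0.05      ] ends [0.57008226 0.2570264  0.054     ] [0.47131336 0.25106496 0.054     ]
[201 178   4  28  64] ((202.91851806640625, 191.5367431640625), (2.7577950954437256, 27.058364868164062), 2.2906100749969482) centre [0.525328   0.16917367 0.05      ] ends [0.57271217 0.171098   0.054     ] [0.47382289 0.16610669 0.054     ]
[[ 397    0   18   77  551]
 [ 374    7    9   70  232]
 [ 365  183   11    8   81]
 [ 222  185   30   13  271]
 [ 280  258  105   56 3080]]
[226.18790532 192.86564643] [213.29723864 194.26452625] [238.8360503 191.4922436]
[223.00014148 187.85622624] [210.64403236 189.14822376] [235.13307834 186.58635901]
```

Run:
```python
from h import *
T=lambda u,v:(u/3+125,v/4+115)
for u,v in((161.5,249),(161.5,307),(161.5,366),(225,249),(225,307),(225,366),(142,307),(181,307),(205,307),(245,307)):print(u,v,onz("top",*T(u,v),.054).round(4))
# two-view height check: side crop px of rack far-right top corners
S=lambda u,v:((u-420)/4+200,v/4+150)
print("rack2 near-right top",tri(T(243,364),S(512,183)),"rack2 far-right",tri(T(244,250),S(637,170)))
```

```text
161.5 249 [0.5728 0.2543 0.054 ]
161.5 307 [0.5214 0.2512 0.054 ]
161.5 366 [0.4697 0.2481 0.054 ]
225 249 [0.5751 0.18   0.054 ]
225 307 [0.5236 0.1774 0.054 ]
225 366 [0.4718 0.1747 0.054 ]
142 307 [0.5207 0.2738 0.054 ]
181 307 [0.5221 0.2285 0.054 ]
205 307 [0.5229 0.2006 0.054 ]
245 307 [0.5243 0.1541 0.054 ]
rack2 near-right top [0.46867854 0.15478604 0.05239068] rack2 far-right [0.58081252 0.15726475 0.04999764]
```

Request:
{"method": "arm_command", "body": {"plan": [[15, 11, 0, 0, 0, 7, 60], [15, 11, 0, 0, 0, 7, 60], [15, 11, 0, 0, 0, 7, 60], [15, 11, 0, 0, 0, 7, 60], [15, 11, 0, 0, 0, 7, 55]]}}

```text
t: 16.32
ee_pos: [0.4096, 0.0922, 0.1955]
tool_rot: [-0.001, 0.457, 0.89, -0.004]
contact_force: [0.5, 0.1, 0.1]
gripper_width: 0.055
finger_force: 0.0
```

Request:
{"method": "arm_command", "body": {"plan": [[15, 11, 0, 0, 0, 7, 52], [15, 11, 0, 0, 0, 7, 52], [15, 11, 0, 0, 0, 7, 52], [15, 11, 0, 0, 0, 7, 52], [15, 11, 0, 0, 0, 7, 52]]}}

```text
t: 16.73
ee_pos: [0.4844, 0.1477, 0.1954]
tool_rot: [0.0, 0.168, 0.986, -0.004]
contact_force: [1.0, -0.2, 0.4]
gripper_width: 0.0518
finger_force: 0.0
```

Request:
{"method": "arm_command", "body": {"plan": [[14, 12, -10, 0, 0, 7, 52], [14, 12, -20, 0, 0, 7, 52], [14, 12, -20, 0, 0, 7, 52], [0, 0, 0, 0, 0, 0, 52]]}}

```text
t: 17.07
ee_pos: [0.5264, 0.1844, 0.1419]
tool_rot: [-0.0, -0.014, 1.0, -0.004]
contact_force: [-0.2, -0.2, 0.1]
gripper_width: 0.0518
finger_force: 0.0
```

Run:
```python
from h import *
st()
```

```text
t 17.07 mm [526.4 184.4 141.9] az_y 91.6 z [-0.    -0.008 -1.   ] w 51.8 F [-0.2 -0.2  0.1] q [ 0.34  0.38 -0.25  0.94 -0.01  0.31]
```

Request:
{"method": "arm_command", "body": {"plan": [[0, -1, -30, 0, 0, 0, 52], [0, -1, -30, 0, 0, 0, 52], [0, 0, -16, 0, 0, 0, 52], [0, 0, -6, 0, 0, 0, 52], [0, 0, -4, 0, 0, 0, 52]]}}

```text
t: 17.48
ee_pos: [0.525, 0.18, 0.0588]
tool_rot: [0.0, -0.011, 1.0, -0.004]
contact_force: [0.7, -0.2, -0.2]
gripper_width: 0.0523
finger_force: 0.0
```

Request:
{"method": "arm_command", "body": {"plan": [[0, 0, 0, 0, 0, 0, 40], [0, 0, 0, 0, 0, 0, 34], [0, 0, 0, 0, 0, 0, 30], [0, 0, 0, 0, 0, 0, 30]], "grip_force": 30}}

```text
t: 17.82
ee_pos: [0.5271, 0.18, 0.0605]
tool_rot: [0.002, -0.011, 1.0, -0.004]
contact_force: [0.9, 0.3, -0.3]
gripper_width: 0.0355
finger_force: 30.7
```

Request:
{"method": "arm_command", "body": {"plan": [[0, 0, 15, 0, 0, 0, 30], [0, 0, 30, 0, 0, 0, 30], [0, 0, 40, 0, 0, 0, 30], [0, 0, 40, 0, 0, 0, 30], [0, -15, 10, 0, 0, -7, 30]]}}

```text
t: 18.23
ee_pos: [0.53, 0.1674, 0.2015]
tool_rot: [0.007, 0.05, 0.999, -0.001]
contact_force: [2.7, 0.0, -0.6]
gripper_width: 0.0349
finger_force: 30.8
```

Request:
{"method": "arm_command", "body": {"plan": [[6, -16, 0, 0, 0, -7, 30], [6, -16, 0, 0, 0, -7, 30], [6, -16, 0, 0, 0, -7, 30], [6, -16, 0, 0, 0, -7, 30], [6, -16, 0, 0, 0, -7, 30]]}}

```text
t: 18.65
ee_pos: [0.5566, 0.0839, 0.1951]
tool_rot: [0.0, 0.351, 0.936, -0.004]
contact_force: [0.1, -0.2, -1.2]
gripper_width: 0.0352
finger_force: 30.8
```

Request:
{"method": "arm_command", "body": {"plan": [[6, -16, 0, 0, 0, -7, 30], [6, -16, 0, 0, 0, -7, 30], [6, -16, 0, 0, 0, -7, 30], [6, -16, 0, 0, 0, -7, 30], [6, -16, 0, 0, 0, -7, 30]]}}

```text
t: 19.07
ee_pos: [0.5866, 0.0038, 0.1949]
tool_rot: [-0.001, 0.617, 0.787, -0.004]
contact_force: [0.5, 0.6, -0.7]
gripper_width: 0.0348
finger_force: 30.8
```

Request:
{"method": "arm_command", "body": {"plan": [[6, -16, 0, 0, 0, -7, 30], [6, -12, 0, 0, 0, -7, 30], [0, 0, 0, 0, 0, 0, 30]]}}

```text
t: 19.32
ee_pos: [0.5996, -0.0257, 0.1948]
tool_rot: [-0.001, 0.708, 0.707, -0.003]
contact_force: [0.1, -0.6, -1.4]
gripper_width: 0.0352
finger_force: 30.8
```

Run:
```python
from h import *
st()
```

```text
t 19.32 mm [599.6 -25.7 194.8] az_y -0.1 z [-0.006 -0.004 -1.   ] w 35.2 F [ 0.1 -0.6 -1.4] q [-0.04  0.42 -0.05  1.11 -0.    1.53]
```

Request:
{"method": "arm_command", "body": {"plan": [[2, 0, -30, 0, 0, 0.8, 30], [0, 0, -30, 0, 0, 0, 30], [0, 0, -25, 0, 0, 0, 30], [0, 0, -10, 0, 0, 0, 30], [0, 0, 0, 0, 0, 0, 30]]}}

```text
t: 19.73
ee_pos: [0.5977, -0.0228, 0.0968]
tool_rot: [-0.004, 0.7, 0.714, -0.006]
contact_force: [-0.5, 0.5, -1.0]
gripper_width: 0.0351
finger_force: 30.7
```

Request:
{"method": "arm_command", "body": {"plan": [[0, 0, -4, 0, 0, 0, 30], [0, 0, -3, 0, 0, 0, 30], [0, 0, -2, 0, 0, 0, 30], [0, 0, 0, 0, 0, 0, 30]]}}

```text
t: 20.07
ee_pos: [0.601, -0.0233, 0.0911]
tool_rot: [-0.001, 0.701, 0.714, -0.003]
contact_force: [-0.2, 0.1, -0.6]
gripper_width: 0.035
finger_force: 30.7
```

Request:
{"method": "arm_command", "body": {"plan": [[0, 0, -3, 0, 0, 0, 30], [0, 0, -2, 0, 0, 0, 30], [0, 0, 0, 0, 0, 0, 30]]}}

```text
t: 20.32
ee_pos: [0.6014, -0.0233, 0.0883]
tool_rot: [-0.001, 0.701, 0.714, -0.003]
contact_force: [-3.2, 0.7, 13.9]
gripper_width: 0.0352
finger_force: 32.3
```

Request:
{"method": "arm_command", "body": {"plan": [[0, 0, 1, 0, 0, 0, 40], [0, 0, 0, 0, 0, 0, 48], [0, 0, 0, 0, 0, 0, 48], [0, 0, 20, 0, 0, 0, 48], [0, 0, 35, 0, 0, 0, 48]]}}

```text
t: 20.73
ee_pos: [0.5967, -0.0232, 0.1374]
tool_rot: [-0.005, 0.701, 0.713, -0.007]
contact_force: [0.7, 0.1, -0.1]
gripper_width: 0.0485
finger_force: 0.0
```

Request:
{"method": "arm_command", "body": {"plan": [[0, 0, 35, 0, 0, 0, 50], [-15, 25, 20, 0, 0, 0, 50], [-30, 25, 0, 0, 0, 0, 50], [-40, 0, 0, 0, 0, 0, 50], [-40, 0, 0, 0, 0, 0, 50]]}}

```text
t: 21.15
ee_pos: [0.4748, 0.0277, 0.1962]
tool_rot: [-0.002, 0.7, 0.714, -0.003]
contact_force: [-0.2, -0.3, 0.8]
gripper_width: 0.0499
finger_force: 0.0
```

Request:
{"method": "arm_command", "body": {"plan": [[-40, 0, 0, 0, 0, 7, 50], [-40, 0, 0, 0, 0, 7, 50], [-40, 0, 0, 0, 0, 7, 50], [-30, 0, 0, 0, 0, 7, 50], [0, 0, 0, 0, 0, 7, 50]]}}

```text
t: 21.57
ee_pos: [0.3171, 0.0262, 0.1949]
tool_rot: [-0.004, 0.451, 0.893, -0.006]
contact_force: [0.3, 0.2, 0.6]
gripper_width: 0.05
finger_force: 0.0
```

```bash
cat >> h.py <<'E'
def blobs(im,x0,x1,y0,y1):
    h=cv2.cvtColor(im,cv2.COLOR_BGR2HSV);m=cv2.inRange(h,(90,90,40),(115,255,255))
    k=np.zeros_like(m);k[y0:y1,x0:x1]=m[y0:y1,x0:x1]
    k=cv2.morphologyEx(k,cv2.MORPH_CLOSE,np.ones((7,7)))
    n,l,s,c=cv2.connectedComponentsWithStats(k)
    for i in range(1,n):
        if s[i,4]>40:
            r=cv2.minAreaRect(np.argwhere(l==i)[:,::-1].astype(np.float32));yield s[i],r
E
python3 - <<'E'
from h import *
st()
b=grab_frame("top")
for s,r in blobs(b,165,310,120,215): print(s,r,"drawer z",onz("top",*r[0],.054).round(4),"plate z",onz("top",*r[0],.080).round(4))
E
```

```text
t 21.57 mm [317.1  26.2 194.9] az_y 36.4 z [-0.013 -0.007 -1.   ] w 50.0 F [0.3 0.2 0.6] q [ 0.09 -0.05 -0.65  0.99 -0.01  1.02]
[245 166  28  11 290] ((258.5, 171.0), (10.0, 27.0), 90.0) drawer z [ 0.6039 -0.0252  0.054 ] plate z [ 0.5987 -0.025   0.08  ]
[172 178  12  28 327] ((177.5, 191.5), (27.0, 11.0), 90.0) drawer z [0.5221 0.2559 0.054 ] plate z [0.5184 0.2511 0.08  ]
```

Request:
{"method": "arm_command", "body": {"plan": [[26, 28, 0, 0, 0, 7, 50], [26, 28, 0, 0, 0, 7, 50], [26, 28, 0, 0, 0, 7, 52], [26, 28, 0, 0, 0, 7, 52], [26, 28, 0, 0, 0, 7, 52]]}}

```text
t: 22.03
ee_pos: [0.4574, 0.1686, 0.196]
tool_rot: [0.001, 0.163, 0.987, -0.004]
contact_force: [-0.1, 0.1, 1.8]
gripper_width: 0.0521
finger_force: 0.0
```

Request:
{"method": "arm_command", "body": {"plan": [[26, 28, 0, 0, 0, 7, 52], [26, 28, -20, 0, 0, 7, 52], [26, 28, -25, 0, 0, 7, 52], [0, 0, 0, 0, 0, 0, 52]]}}

```text
t: 22.37
ee_pos: [0.5338, 0.2516, 0.1477]
tool_rot: [0.0, -0.02, 1.0, -0.004]
contact_force: [-0.2, -0.6, -0.7]
gripper_width: 0.0521
finger_force: 0.0
```

Run:
```python
from h import *
st()
```

```text
t 22.37 mm [533.8 251.6 147.7] az_y 92.3 z [ 0.001 -0.008 -1.   ] w 52.1 F [-0.2 -0.6 -0.7] q [ 0.44  0.43 -0.16  0.99 -0.01  0.4 ]
```

Target (526, 253, ~57).

Request:
{"method": "arm_command", "body": {"plan": [[-8, 1, -30, 0, 0, 0, 52], [0, 0, -30, 0, 0, 0, 52], [0, 0, -20, 0, 0, 0, 52], [0, 0, -8, 0, 0, 0, 52], [0, 0, -3, 0, 0, 0, 52]]}}

```text
t: 22.78
ee_pos: [0.5282, 0.2531, 0.068]
tool_rot: [0.007, -0.017, 1.0, 0.001]
contact_force: [-0.8, 4.0, 34.8]
gripper_width: 0.0521
finger_force: 17.0
```

Request:
{"method": "arm_command", "body": {"plan": [[0, 0, 0, 0, 0, 0, 40], [0, 0, 0, 0, 0, 0, 34], [0, 0, 0, 0, 0, 0, 30], [0, 0, 0, 0, 0, 0, 30]]}}

```text
t: 23.12
ee_pos: [0.5261, 0.2502, 0.0666]
tool_rot: [0.006, -0.016, 1.0, -0.002]
contact_force: [-0.8, -0.3, -0.9]
gripper_width: 0.0298
finger_force: 0.0
```

A finger came down on a rail, so the rack has probably been knocked aside. I'll back off and measure again.

Request:
{"method": "arm_command", "body": {"plan": [[0, 0, 20, 0, 0, 0, 40], [0, 0, 40, 0, 0, 0, 52], [0, 0, 40, 0, 0, 0, 52], [-30, -28, 10, 0, 0, 0, 52], [-30, -28, 0, 0, 0, 0, 52]]}}

```text
t: 23.53
ee_pos: [0.4675, 0.1946, 0.1771]
tool_rot: [0.007, -0.017, 1.0, -0.002]
contact_force: [0.0, -0.3, -0.5]
gripper_width: 0.0519
finger_force: 0.0
```

Request:
{"method": "arm_command", "body": {"plan": [[-30, -28, 0, 0, 0, 0, 52], [-30, -28, 0, 0, 0, 0, 52], [-30, -28, 0, 0, 0, 0, 52], [-20, -30, 0, 0, 0, 0, 52], [0, -30, 0, 0, 0, 0, 52]]}}

```text
t: 23.95
ee_pos: [0.3468, 0.0473, 0.172]
tool_rot: [-0.001, -0.017, 1.0, -0.004]
contact_force: [0.7, -0.3, 0.1]
gripper_width: 0.0523
finger_force: 0.0
```

Run:
```python
from h import *
st()
b=grab_frame("top");a=grab_frame("side")
for s,r in blobs(b,165,310,120,215): print(s,r,"drawer z",onz("top",*r[0],.054).round(4),"plate z",onz("top",*r[0],.080).round(4))
im=np.hstack([cv2.resize(b[145:235,160:290],None,fx=4,fy=4,interpolation=2)[:360],cv2.resize(a[165:225,200:270],None,fx=4,fy=6,interpolation=2)])
print(im.shape);cv2.imwrite("pics/c12.png",im)
```

```text
t 23.95 mm [346.8  47.3 172. ] az_y 92.0 z [-0.003 -0.009 -1.   ] w 52.3 F [ 0.7 -0.3  0.1] q [ 0.14  0.02 -0.65  0.91 -0.01  0.11]
[245 166  28  12 290] ((258.5, 171.5), (11.0, 27.0), 90.0) drawer z [ 0.6021 -0.0253  0.054 ] plate z [ 0.5969 -0.025   0.08  ]
[172 176  12  27 308] ((177.5, 189.0), (26.0, 11.0), 90.0) drawer z [0.531  0.2564 0.054 ] plate z [0.5271 0.2517 0.08  ]
(360, 800, 3)
```

View pics/c12.png

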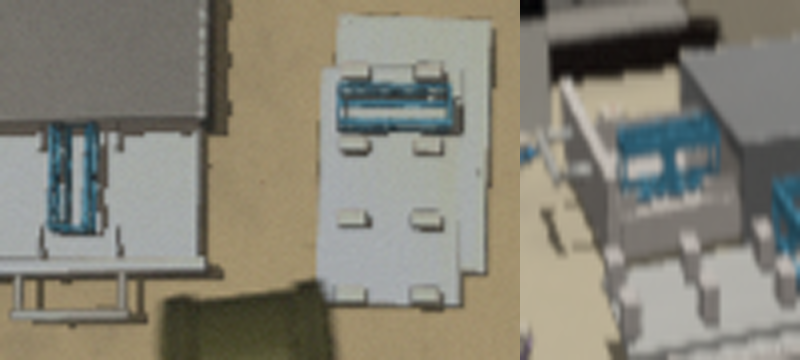

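The first rack sits well in the far bay, at crop (395,107). The second rack is at crop (73,178), upright in the middle place and pushed about 9 mm towards the back. I'll grip it again with a wider opening.

Request:
{"method": "arm_command", "body": {"plan": [[26, 29, 0, 0, 0, 0, 70], [26, 29, 0, 0, 0, 0, 70], [26, 30, 0, 0, 0, 0, 70], [26, 30, 0, 0, 0, 0, 70], [26, 30, 0, 0, 0, 0, 70]]}}

```text
t: 24.47
ee_pos: [0.4841, 0.1989, 0.1725]
tool_rot: [0.002, -0.017, 1.0, -0.004]
contact_force: [0.6, -0.8, -0.6]
gripper_width: 0.0698
finger_force: 0.0
```

Request:
{"method": "arm_command", "body": {"plan": [[26, 30, 0, 0, 0, 0, 70], [26, 30, 0, 0, 0, 0, 70], [0, 0, -30, 0, 0, 0, 70], [0, 0, -30, 0, 0, 0, 70], [0, 0, 0, 0, 0, 0, 70]]}}

```text
t: 24.88
ee_pos: [0.5315, 0.2564, 0.1067]
tool_rot: [-0.003, -0.018, 1.0, -0.006]
contact_force: [-1.1, 0.1, -1.0]
gripper_width: 0.07
finger_force: 0.0
```

Run:
```python
from h import *
st()
```

```text
t 24.88 mm [531.5 256.4 106.7] az_y 92.0 z [-0.006 -0.012 -1.   ] w 70.0 F [-1.1  0.1 -1. ] q [ 0.45  0.47 -0.21  0.9  -0.01  0.42]
```

Request:
{"method": "arm_command", "body": {"plan": [[0, 0, -20, 0, 0, 0, 70], [0, 0, -15, 0, 0, 0, 70], [0, 0, -8, 0, 0, 0, 70], [0, 0, -6, 0, 0, 0, 70], [0, 0, 0, 0, 0, 0, 70]]}}

```text
t: 25.3
ee_pos: [0.534, 0.2565, 0.0635]
tool_rot: [0.001, -0.017, 1.0, -0.004]
contact_force: [-0.3, -0.7, 1.0]
gripper_width: 0.0702
finger_force: 0.0
```

Request:
{"method": "arm_command", "body": {"plan": [[0, 0, 0, 0, 0, 0, 52], [0, 0, 0, 0, 0, 0, 42], [0, 0, 0, 0, 0, 0, 32], [0, 0, 0, 0, 0, 0, 30], [0, 0, 0, 0, 0, 0, 30]]}}

```text
t: 25.72
ee_pos: [0.5354, 0.2571, 0.0653]
tool_rot: [0.002, -0.018, 1.0, -0.003]
contact_force: [-1.2, -0.4, 6.4]
gripper_width: 0.0351
finger_force: 31.2
```

Request:
{"method": "arm_command", "body": {"plan": [[0, 0, 0, 0, 0, 0, 46], [0, 0, 0, 0, 0, 0, 46], [0, 0, -4, 0, 0, 0, 46], [0, 0, -3, 0, 0, 0, 46], [0, 0, 0, 0, 0, 0, 46]]}}

```text
t: 26.13
ee_pos: [0.5337, 0.2562, 0.0558]
tool_rot: [0.0, -0.018, 1.0, -0.004]
contact_force: [0.2, -0.6, -0.5]
gripper_width: 0.0458
finger_force: 0.0
```

Request:
{"method": "arm_command", "body": {"plan": [[0, 0, 0, 0, 0, 0, 38], [0, 0, 0, 0, 0, 0, 32], [0, 0, 0, 0, 0, 0, 30], [0, 0, 0, 0, 0, 0, 30]]}}

```text
t: 26.47
ee_pos: [0.5345, 0.2566, 0.0569]
tool_rot: [0.001, -0.018, 1.0, -0.004]
contact_force: [-0.1, 0.9, -1.3]
gripper_width: 0.0353
finger_force: 31.0
```

Request:
{"method": "arm_command", "body": {"plan": [[0, 0, 15, 0, 0, 0, 30], [0, 0, 35, 0, 0, 0, 30], [0, 0, 40, 0, 0, 0, 30], [0, 0, 40, 0, 0, 0, 30], [-5, -16, 10, 0, 0, -7, 30]]}}

```text
t: 26.88
ee_pos: [0.5337, 0.2442, 0.2037]
tool_rot: [0.007, 0.043, 0.999, -0.001]
contact_force: [2.0, -0.2, -1.0]
gripper_width: 0.0351
finger_force: 31.2
```

Request:
{"method": "arm_command", "body": {"plan": [[-5, -22, 0, 0, 0, -7, 30], [-5, -22, 0, 0, 0, -7, 30], [-5, -22, 0, 0, 0, -7, 30], [-5, -22, 0, 0, 0, -7, 30], [-5, -22, 0, 0, 0, -7, 30]]}}

```text
t: 27.3
ee_pos: [0.504, 0.1297, 0.197]
tool_rot: [-0.0, 0.344, 0.939, -0.004]
contact_force: [0.2, 0.4, -0.8]
gripper_width: 0.0352
finger_force: 31.2
```

Request:
{"method": "arm_command", "body": {"plan": [[-5, -22, 0, 0, 0, -7, 30], [-5, -22, 0, 0, 0, -7, 30], [-5, -22, 0, 0, 0, -7, 30], [-5, -22, 0, 0, 0, -7, 30], [-5, -22, 0, 0, 0, -7, 30]]}}

```text
t: 27.72
ee_pos: [0.479, 0.0196, 0.197]
tool_rot: [-0.001, 0.611, 0.792, -0.004]
contact_force: [0.3, 0.9, -1.3]
gripper_width: 0.0355
finger_force: 31.2
```

Request:
{"method": "arm_command", "body": {"plan": [[-5, -22, 0, 0, 0, -7, 30], [-5, -22, 0, 0, 0, -7, 30], [0, 0, 0, 0, 0, 0, 30], [0, 0, 0, 0, 0, 0, 30]]}}

```text
t: 28.05
ee_pos: [0.4692, -0.0241, 0.197]
tool_rot: [-0.002, 0.701, 0.713, -0.004]
contact_force: [0.1, 0.4, -1.4]
gripper_width: 0.0353
finger_force: 31.2
```

Run:
```python
from h import *
st()
```

```text
t 28.05 mm [469.2 -24.1 197. ] az_y 1.0 z [-0.008 -0.002 -1.   ] w 35.3 F [ 0.1  0.4 -1.4] q [-0.05  0.2  -0.36  1.02 -0.    1.5 ]
```

Request:
{"method": "arm_command", "body": {"plan": [[1, 0, -35, 0, 0, 0, 30], [0, 0, -35, 0, 0, 0, 30], [0, 0, -22, 0, 0, 0, 30], [0, 0, -8, 0, 0, 0, 30], [0, 0, 0, 0, 0, 0, 30]]}}

```text
t: 28.47
ee_pos: [0.4705, -0.0206, 0.0965]
tool_rot: [-0.004, 0.699, 0.715, -0.002]
contact_force: [-0.2, -0.6, -0.5]
gripper_width: 0.0352
finger_force: 34.5
```

Request:
{"method": "arm_command", "body": {"plan": [[0, 0, -5, 0, 0, 0, 30], [0, 0, -4, 0, 0, 0, 30], [0, 0, -2, 0, 0, 0, 30], [0, 0, 0, 0, 0, 0, 30]]}}

```text
t: 28.8
ee_pos: [0.4716, -0.0187, 0.0883]
tool_rot: [-0.004, 0.699, 0.715, 0.0]
contact_force: [-3.6, 10.3, 17.1]
gripper_width: 0.0353
finger_force: 39.0
```

Request:
{"method": "arm_command", "body": {"plan": [[0, 0, 1, 0, 0, 0, 42], [0, 0, 0, 0, 0, 0, 48], [0, 0, 0, 0, 0, 0, 48]]}}

```text
t: 29.05
ee_pos: [0.4709, -0.0229, 0.087]
tool_rot: [-0.002, 0.7, 0.714, -0.004]
contact_force: [0.2, 0.1, 0.0]
gripper_width: 0.0481
finger_force: 0.0
```

Request:
{"method": "arm_command", "body": {"plan": [[0, 0, 20, 0, 0, 0, 48], [0, 0, 35, 0, 0, 0, 48], [0, 0, 40, 0, 0, 0, 48], [-40, 0, 10, 0, 0, 0, 48], [-40, 0, 0, 0, 0, 0, 48]]}}

```text
t: 29.47
ee_pos: [0.3952, -0.0236, 0.1955]
tool_rot: [0.002, 0.7, 0.714, -0.001]
contact_force: [-1.3, 0.1, 0.0]
gripper_width: 0.0481
finger_force: 0.0
```

Request:
{"method": "arm_command", "body": {"plan": [[-40, 10, 0, 0, 0, 0, 48], [-40, 10, 0, 0, 0, 0, 40], [-20, 40, 0, 0, 0, 0, 30], [0, 40, 0, 0, 0, 0, 30], [0, 40, 0, 0, 0, 0, 30]]}}

```text
t: 29.88
ee_pos: [0.2903, 0.1142, 0.192]
tool_rot: [-0.002, 0.702, 0.713, -0.004]
contact_force: [2.7, 1.1, 0.8]
gripper_width: 0.0298
finger_force: 0.0
```

Run:
```python
from h import *
st()
b=grab_frame("top");a=grab_frame("side")
for s,r in blobs(b,165,310,120,235): print(s,r,"plate z",onz("top",*r[0],.080).round(4))
cv2.imwrite("pics/c13.png",np.hstack([cv2.resize(b[145:235,225:300],None,fx=5,fy=6,interpolation=2),cv2.resize(a[170:235,210:295],None,fx=5,fy=540/65,interpolation=2)]))
```

```text
t 29.88 mm [290.3 114.2 192. ] az_y 0.9 z [-0.007 -0.003 -1.   ] w 29.8 F [2.7 1.1 0.8] q [ 0.38 -0.06 -0.67  0.97 -0.    1.93]
[245 166  28  12 276] ((258.5, 171.5), (11.0, 27.0), 90.0) plate z [ 0.5969 -0.025   0.08  ]
[239 203  28  11 292] ((252.5, 208.0), (10.0, 27.0), 90.0) plate z [ 0.4692 -0.008   0.08  ]
```

View pics/c13.png

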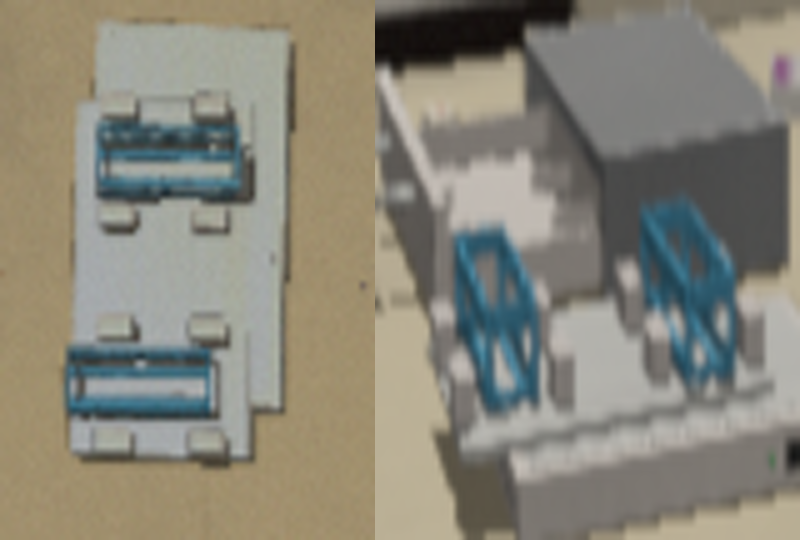

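Both racks stand in bays. The near one is about 16 mm off along its bay towards the cabinet, so I'll regrip it at its middle and shift it back.

Request:
{"method": "arm_command", "body": {"plan": [[30, -20, 0, 0, 0, 0, 48], [30, -20, 0, 0, 0, 0, 48], [30, -20, 0, 0, 0, 0, 48], [30, -21, 0, 0, 0, 0, 48], [30, -21, 0, 0, 0, 0, 48]]}}

```text
t: 30.4
ee_pos: [0.443, 0.0102, 0.1915]
tool_rot: [-0.002, 0.701, 0.714, -0.004]
contact_force: [0.1, 0.4, -0.2]
gripper_width: 0.0478
finger_force: 0.0
```

Request:
{"method": "arm_command", "body": {"plan": [[30, -21, 0, 0, 0, 0, 48], [0, 0, -30, 0, 0, 0, 48], [0, 0, -30, 0, 0, 0, 48], [0, 0, -20, 0, 0, 0, 48], [0, 0, 0, 0, 0, 0, 48]]}}

```text
t: 30.82
ee_pos: [0.4682, -0.01, 0.1077]
tool_rot: [-0.005, 0.701, 0.713, -0.007]
contact_force: [-0.6, 0.0, 0.5]
gripper_width: 0.0479
finger_force: 0.0
```

Run:
```python
from h import *
st()
```

```text
t 30.82 mm [468.2 -10.  107.7] az_y 1.0 z [-0.017 -0.003 -1.   ] w 47.9 F [-0.6  0.   0.5] q [-0.02  0.29 -0.5   0.8  -0.    1.53]
```

Request:
{"method": "arm_command", "body": {"plan": [[0, 0, -10, 0, 0, 0, 48], [0, 0, -8, 0, 0, 0, 48], [0, 0, -4, 0, 0, 0, 48], [0, 0, 0, 0, 0, 0, 48]]}}

```text
t: 31.15
ee_pos: [0.4716, -0.0092, 0.0898]
tool_rot: [-0.002, 0.701, 0.713, -0.004]
contact_force: [1.0, 0.9, 0.5]
gripper_width: 0.0478
finger_force: 0.0
```

Request:
{"method": "arm_command", "body": {"plan": [[0, 0, 0, 0, 0, 0, 38], [0, 0, 0, 0, 0, 0, 32], [0, 0, 0, 0, 0, 0, 30], [0, 0, 0, 0, 0, 0, 30]]}}

```text
t: 31.48
ee_pos: [0.4723, -0.0091, 0.0907]
tool_rot: [-0.001, 0.701, 0.714, -0.003]
contact_force: [-1.1, 0.1, 2.9]
gripper_width: 0.0352
finger_force: 30.7
```

Request:
{"method": "arm_command", "body": {"plan": [[0, 0, 4, 0, 0, 0, 30], [0, 0, 2, 0, 0, 0, 30], [0, -8, 0, 0, 0, 0, 30], [0, -7, 0, 0, 0, 0, 30], [0, 0, 0, 0, 0, 0, 30]]}}

```text
t: 31.9
ee_pos: [0.4719, -0.0254, 0.0959]
tool_rot: [-0.002, 0.701, 0.713, -0.004]
contact_force: [-1.2, -0.2, -1.1]
gripper_width: 0.0354
finger_force: 30.3
```

Request:
{"method": "arm_command", "body": {"plan": [[0, 0, -3, 0, 0, 0, 30], [0, 0, -2, 0, 0, 0, 30], [0, 0, 0, 0, 0, 0, 30]]}}

```text
t: 32.15
ee_pos: [0.4718, -0.0242, 0.0908]
tool_rot: [-0.002, 0.701, 0.713, -0.004]
contact_force: [-0.2, -0.5, 0.9]
gripper_width: 0.0349
finger_force: 30.3
```

Request:
{"method": "arm_command", "body": {"plan": [[0, 0, 0, 0, 0, 0, 42], [0, 0, 0, 0, 0, 0, 48], [0, 0, 0, 0, 0, 0, 48], [0, 0, 20, 0, 0, 0, 48], [0, 0, 35, 0, 0, 0, 48]]}}

```text
t: 32.57
ee_pos: [0.4685, -0.0238, 0.1433]
tool_rot: [-0.005, 0.701, 0.714, -0.007]
contact_force: [1.0, -0.9, 0.5]
gripper_width: 0.0479
finger_force: 0.0
```

Request:
{"method": "arm_command", "body": {"plan": [[0, 0, 35, 0, 0, 0, 48], [-20, 20, 10, 0, 0, 0, 45], [-20, 35, 0, 0, 0, 0, 40], [-20, 35, 0, 0, 0, 0, 35], [-10, 38, 0, 0, 0, 0, 30]]}}

```text
t: 32.98
ee_pos: [0.3994, 0.1043, 0.1913]
tool_rot: [-0.002, 0.701, 0.713, -0.004]
contact_force: [0.4, 0.4, -1.3]
gripper_width: 0.0301
finger_force: 0.0
```

Request:
{"method": "arm_command", "body": {"plan": [[0, 38, 0, 0, 0, 0, 30], [0, 38, 0, 0, 0, 0, 30], [0, 38, 0, 0, 0, 0, 30], [0, 32, 0, 0, 0, 0, 30], [0, 0, 0, 0, 0, 0, 30]]}}

```text
t: 33.4
ee_pos: [0.4026, 0.2556, 0.1912]
tool_rot: [-0.003, 0.698, 0.716, -0.002]
contact_force: [1.1, 0.2, 0.5]
gripper_width: 0.03
finger_force: 0.0
```

Run:
```python
from h import *
st()
b=grab_frame("top")
for s,r in blobs(b,215,310,120,235): print(s,r,"plate z",onz("top",*r[0],.080).round(4))
```

```text
t 33.40 mm [402.6 255.6 191.2] az_y 1.4 z [-0.006  0.001 -1.   ] w 30.0 F [1.1 0.2 0.5] q [ 0.56  0.22 -0.36  1.    0.    2.11]
[245 166  28  11 281] ((258.5, 171.0), (10.0, 27.0), 90.0) plate z [ 0.5987 -0.025   0.08  ]
[243 203  28  12 297] ((256.5, 208.5), (11.0, 27.0), 90.0) plate z [ 0.4679 -0.0218  0.08  ]
```

Both racks are centred now (y about −22 and −25 mm, against the plate's −23.5). Next I'll grip the handle and push the drawer shut.

Request:
{"method": "arm_command", "body": {"plan": [[0, -5, -35, 0, 0, 0, 30], [0, 0, -38, 0, 0, 0, 30], [0, 0, -35, 0, 0, 0, 30], [0, 0, -25, 0, 0, 0, 30], [0, 0, -7, 0, 0, 0, 30]]}}

```text
t: 33.87
ee_pos: [0.3996, 0.2424, 0.048]
tool_rot: [-0.002, 0.701, 0.713, -0.007]
contact_force: [-1.6, -0.1, -0.2]
gripper_width: 0.0296
finger_force: 0.0
```

Request:
{"method": "arm_command", "body": {"plan": [[0, 0, 0, 0, 0, 0, 20], [0, 0, 0, 0, 0, 0, 10], [0, 0, 0, 0, 0, 0, 5], [0, 0, 0, 0, 0, 0, 5]], "grip_force": 40}}

```text
t: 34.2
ee_pos: [0.4035, 0.2442, 0.0518]
tool_rot: [-0.0, 0.701, 0.713, -0.003]
contact_force: [5.5, -2.2, -10.7]
gripper_width: 0.0084
finger_force: 38.9
```

Request:
{"method": "arm_command", "body": {"plan": [[15, 0, 0, 0, 0, 0, 5], [25, 1, 0, 0, 0, 0, 5], [25, 1, 0, 0, 0, 0, 5], [25, 1, 0, 0, 0, 0, 5], [20, 0, 0, 0, 0, 0, 5]]}}

```text
t: 34.62
ee_pos: [0.5121, 0.2486, 0.0517]
tool_rot: [-0.003, 0.7, 0.714, -0.004]
contact_force: [-2.0, 4.7, -3.4]
gripper_width: 0.0083
finger_force: 39.8
```

Request:
{"method": "arm_command", "body": {"plan": [[8, 0, 0, 0, 0, 0, 5], [6, 0, 0, 0, 0, 0, 5], [4, 0, 0, 0, 0, 0, 5], [3, 0, 0, 0, 0, 0, 5], [0, 0, 0, 0, 0, 0, 5]]}}

```text
t: 35.03
ee_pos: [0.5327, 0.2495, 0.0518]
tool_rot: [-0.003, 0.7, 0.714, -0.003]
contact_force: [0.2, 5.5, -6.3]
gripper_width: 0.0084
finger_force: 40.5
```

Request:
{"method": "arm_command", "body": {"plan": [[3, 0, 0, 0, 0, 0, 5], [2, 0, 0, 0, 0, 0, 5], [0, 0, 0, 0, 0, 0, 5]]}}

```text
t: 35.28
ee_pos: [0.5336, 0.2495, 0.0517]
tool_rot: [-0.006, 0.7, 0.714, -0.005]
contact_force: [-7.1, 6.3, 0.4]
gripper_width: 0.0082
finger_force: 41.1
```

At the shut stop (reaction −7 N, travel 130 mm). I'll release and go clear.

Request:
{"method": "arm_command", "body": {"plan": [[0, 0, 0, 0, 0, 0, 15], [0, 0, 0, 0, 0, 0, 28], [-3, 0, 0, 0, 0, 0, 28], [0, 0, 25, 0, 0, 0, 28], [0, 0, 40, 0, 0, 0, 28]]}}

```text
t: 35.7
ee_pos: [0.5313, 0.246, 0.1131]
tool_rot: [-0.003, 0.701, 0.713, -0.008]
contact_force: [0.9, -0.2, -0.4]
gripper_width: 0.0283
finger_force: 0.0
```

Request:
{"method": "arm_command", "body": {"plan": [[-20, 0, 35, 0, 0, 0, 28], [-40, 0, 0, 0, 0, 0, 28], [-40, 0, 0, 0, 0, 0, 28], [-40, 0, 0, 0, 0, 0, 28], [0, 0, 0, 0, 0, 0, 28]]}}

```text
t: 36.12
ee_pos: [0.3853, 0.2444, 0.1502]
tool_rot: [-0.004, 0.7, 0.714, -0.009]
contact_force: [-1.2, -1.5, -0.4]
gripper_width: 0.028
finger_force: 0.0
```

Run:
```python
from h import *
st()
b=grab_frame("top");a=grab_frame("side")
for s,r in blobs(b,215,310,120,235): print(s,r,"plate z",onz("top",*r[0],.080).round(4))
# drawer bar: bright row below the cabinet, along y
col=cv2.cvtColor(b,cv2.COLOR_BGR2GRAY)[165:215,172:186].mean(1).round().astype(int)
print(list(zip(range(165,215),col)))
print("bar row if x=.528/.5215/.400:",[proj("top",[x,.25,.048]).round(1) for x in(.53,.5215,.4)])
# moved side of the bystanders: compare with before
p=cv2.imread("pics/top0.png");p=cv2.resize(p,(512,384),interpolation=cv2.INTER_AREA)
for n,(x0,x1,y0,y1) in {"cassette":(115,135,185,202),"timer":(268,296,115,135),"tape":(352,392,220,258)}.items(): print(n,cv2.absdiff(p,b)[y0:y1,x0:x1].mean().round(1))
```

```text
t 36.12 mm [385.3 244.4 150.2] az_y 1.2 z [-0.017 -0.007 -1.   ] w 28.0 F [-1.2 -1.5 -0.4] q [ 0.56  0.23 -0.46  0.9   0.    2.11]
[245 166  28  11 282] ((258.5, 171.0), (10.0, 27.0), 90.0) plate z [ 0.5987 -0.025   0.08  ]
[243 203  28  11 287] ((256.5, 208.0), (10.0, 27.0), 90.0) plate z [ 0.4696 -0.0217  0.08  ]
[(165, np.int64(119)), (166, np.int64(119)), (167, np.int64(119)), (168, np.int64(118)), (169, np.int64(119)), (170, np.int64(119)), (171, np.int64(119)), (172, np.int64(119)), (173, np.int64(119)), (174, np.int64(105)), (175, np.int64(132)), (176, np.int64(167)), (177, np.int64(176)), (178, np.int64(116)), (179, np.int64(65)), (180, np.int64(58)), (181, np.int64(66)), (182, np.int64(108)), (183, np.int64(136)), (184, np.int64(142)), (185, np.int64(142)), (186, np.int64(141)), (187, np.int64(124)), (188, np.int64(125)), (189, np.int64(139)), (190, np.int64(104)), (191, np.int64(77)), (192, np.int64(74)), (193, np.int64(128)), (194, np.int64(141)), (195, np.int64(141)), (196, np.int64(142)), (197, np.int64(144)), (198, np.int64(145)), (199, np.int64(146)), (200, np.int64(147)), (201, np.int64(147)), (202, np.int64(147)), (203, np.int64(147)), (204, np.int64(146)), (205, np.int64(146)), (206, np.int64(142)), (207, np.int64(135)), (208, np.int64(130)), (209, np.int64(124)), (210, np.int64(120)), (211, np.int64(118)), (212, np.int64(121)), (213, np.int64(116)), (214, np.int64(112))]
bar row if x=.528/.5215/.400: [array([179.6, 189.6]), array([179.5, 192. ]), array([177.4, 226.7])]
cassette 20.9
timer 13.2
tape 14.2
```

```bash
python3 -c "
from bench import *
print(hand_in())"
```

```text
the job is handed in; nothing more can be done
None
```

I've handed the job in, and by my own measurements it all came out as asked, though no verdict was returned. The plate lies flat on the table with its lugs up. Both racks (only two were there) stand upright, centred in bays of their own. The drawer was pulled to its stop and pushed shut, and the cassette, timer and tape were not approached.

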